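# Set up a shaft on sprung V-rests for a run-out check

### The job

Set up the run-out check on the black granite plate: stand the blue rest at the left and the green rest at the right on the plate's front half, as far apart as the shaft's two journals, then lay the shaft across them, hexagon end to the left, thick journal in the blue rest and thin one in the green, and press it down until both ends click home under the sprung balls. Last, stand the dial gauge on the plate behind the shaft, facing the front, its feeler tip resting on top of the middle of the shaft, slightly pushed in. Leave the other tools where they are.

Things in the scene. Friction and masses are not known exactly. Their poses are not given: they have to be found in the camera images.
- plate: Black granite surface plate, fixed, 200 (x) x 250 (y, its long side) x 40 mm high. Origin at the centre of its underside; its top is at z = 40 mm. +x points to its back (away from the robot), +y to its left. Rests and shaft belong on the front half (negative x), the gauge stand behind them.
- wide_rest: Blue V-rest for the thick 26 mm journal, 52 (x) x 36 (y; black foot 40) x 54 mm, 0.45 kg. Origin: centre of underside. The V groove runs along y; mouth 44 mm wide, throat 30 with a sprung ball in each wall, 43 mm up. Front and back alike. Grip its outer faces, 52 mm apart along x. A journal that is home has its axis 36 mm above the underside; one lying on the balls is about 15 mm higher.
- narrow_rest: Green V-rest for the thin 18 mm journal: the same outer size, origin, axes, mass and grip as the blue rest (52 mm across x, V along y), but a narrower V: mouth 38 mm, throat 22 mm, balls 42 mm up. A journal that is home has its axis 36 mm above the underside; one lying on the balls is about 13 mm higher.
- shaft: Stepped steel shaft along y, 0.5 kg. Origin on the axis, mid centre section (grey, 30 mm dia., y -32 to 32 mm; grip here; axis 15 mm above the bench). Thick bright journal, 26 mm, y 32 to 97; black hexagon, 30 mm, to 115; stub to 122. Thin bright journal, 18 mm, y -32 to -99. Blue rest under y = 65, green under y = -65. Pressing it home from the balls takes 8 to 18 N on the middle. Roll is free.
- gauge_stand: Dial gauge on a stand, 0.65 kg, 144 mm high. Origin at the underside, below the post. Dark base 54 (x -20 to 34) x 44 x 46 mm, 12 mm post, black clamp head 28 x 26 mm, 102 to 136 mm up, over the centre of mass: grip its flat sides, 26 mm apart along y. The round gauge (51 mm dia., centre 118 mm up) is held out to -x, white dial facing -x, feeler spindle below it at x = -70 mm.
- gauge_tip (a point): Lowest point of the gauge's feeler tip with the spindle fully out: x = -70, y = 0, z = 48 mm in the stand's frame. It belongs over the shaft's origin, where the shaft's top is 51 mm above the plate, so the tip goes in about 3 mm as the base comes down on the plate. Bring it down from above.
- gauge_spindle (a joint): How far the feeler spindle is pushed in, m: 0 fully out, at most 0.010; a soft spring (under 1 N). The red needle turns with it.
- caliper: Bystander: steel vernier caliper, 71 x 220 x 10 mm, lying flat behind the work at the right. Origin at the centre of its underside.
- blue_tin: Bystander: open blue tin, 69 mm diameter, 87 mm high. Origin at the centre of its underside.
- tape_measure: Bystander: yellow tape measure, 35 x 80 x 69 mm. Origin at the centre of its underside.
There are look-alikes about, which are no part of the job. Leave any red look-alike of the wide_rest alone.

How it is judged:
By the outcome, as a careful person would: the job done as asked, in the order asked, and still so for the second after the job is handed in, with the robot touching nothing.
It also fails if it takes over 115 s, if anything falls off the work surface, if the arm or the gripper's body presses on something with over 40 N, if the wrist force passes 120 N, or if a joint passes its speed limit or range.

### The arm

A 7-joint arm with a two-finger parallel gripper is mounted at the origin on a cart in front of the work surface, level with it; the furniture and walls round the work are solid. World frame = base frame: x ahead of the robot, y to its left, z up, the work surface at z = 0. Lengths are in m, angles in rad, forces in N, time in s.
With the tool pointing down it reaches from about 0.425 to 0.875 m from the base axis. Payload 4.7 kg.
Tool frame: the origin (TCP) lies midway between the tips of the shut fingers; the grasp point (between the pads) lies 19 mm behind it; z points along the fingers, y is the direction in which the jaws open and shut (so a half turn about z gives the same grasp; the last joint's range is limited). The gripper opens to 85 mm and grips with 20 to 120 N. Pads are 22 mm wide; open, the fingers measure 114 mm over their backs; the gripper's body (76 mm by 85 mm) begins 54 mm behind the grasp point. The pads swing forward as they close: fully open they stand 13 mm farther back than shut.
Start: joints at [1.129, 0.321, -0.07, 1.45, 0.023, 1.371, -0.057], TCP at [0.286, -0.584, 0.231] pointing down, gripper open.
Joint ranges: [-2.86, 2.86], [-0.3, 2.09], [-1.38, 1.24], [0.06, 2.45], [-1.56, 4.7], [0.09, 2.05], [-2.69, 2.69]. Speed limits (rad/s): [2.57, 2.57, 3.14, 3.14, 3.14, 3.14, 3.14].

### API

Orientations are given as a 3x3 rotation matrix whose columns are the frame's x, y, z axes.
In Python, from station import * gives the robot as it stands.
- The arm moves only by the tool step_arm, never from a script. Its argument "plan" is a list of rows, each a list of 7 numbers: the opening, from 0 (shut) to 1 (fully open), then the shift along the tool's x, y, z in mm, then the turn, a rotation vector about the tool's x, y, z in degrees. A call has exactly 5 rows; each row shifts and turns the commanded pose from where the row before left it, along the tool's axes as they then stand; what a row does not reach is not made up. A row lasts 1/10 s, in which the tool goes at most 50 mm and 8.59 degrees, less where a joint would pass 70% of its speed; a pose out of reach is approached as far as the arm can. A call with a gripper value outside its range is refused whole. The fingers move at their own pace and stop on an object; "grip_force" is the grip in N (left out, the last holds). Time passes only in rows, so rows that do not move let the fingers close, or fill a call up. It gives the time, the measured TCP pose, the force and the opening at its end, in the units of the state.
- state(): the state, without advancing time (a new reading comes with each control period).
- get_image(name): name is "side" or "top" or "wrist"; returns the picture (400x640x3 uint8, red, green, blue); there is no depth.
- camera_params(name): a dict with "fx", "fy", "cx", "cy" (pixels), "world_from_camera" (4x4, takes a point from camera to world coordinates); the wrist camera has in their place "mount" (4x4, takes a point from camera to tool coordinates, whose origin is the TCP and whose axes are the flange's). Camera axes: x right, y down, z forward; pixel columns grow to the right and rows downward; lengths in m; the calibration is good to about 2 mm. A picture is of the moment at which its call begins: read the wrist's pose just before it. camera_params takes no time and is no camera call.
- close_job(): hands the job in, once; it reports no verdict.
The state is a dict: "clock": time; "joints": joint angles; "joint_vel": joint speeds; "joint_efforts": joint torques, N m; "tcp_pos": TCP position; "tcp_rot": TCP orientation; "wrist_force": force on the tool from outside, world axes, zero at the start; "wrist_torque": the same for the moment, N m; "finger_gap": opening from 0.0 (shut) to 1.0 (fully open).
Only numpy, scipy, OpenCV 4.12 (cv2) and the standard library are available. Lean on these libraries where they do the work, as an engineer would, in place of code of your own. Each camera call takes 0.05 s, during which the arm holds its last target.

## Working session

There is one attempt and no reset: what is moved stays moved. The work goes in short steps, Python scripts to look and compute and a tool call to move; the robot and the scene stay as the last step left them, time stands still between calls to the robot, and variables do not carry over. Pictures are saved under pics/ and viewed, and the job is handed in when it is done.

Besides the shell and the picture viewer there is one more tool, called after "Request:" as name([rows], argument=value, ...), one row to a line, values as JSON. step_arm: Moves the arm, as the interface text tells. Its arguments: {"type":"object","properties":{"plan":{"type":"array"},"grip_force":{"type":"number"}},"required":["plan"]}

```bash
ls; mkdir -p pics
python3 - <<'E'
from station import *
import cv2,numpy as np
s=state();print(s)
for n in ("side","top","wrist"):
    im=get_image(n);cv2.imwrite(f"pics/{n}0.png",im[:,:,::-1]);p=camera_params(n);print(n,p)
E
```

```text
pics
{'clock': 0.0, 'joints': array([ 1.12910459,  0.32182253, -0.07007463,  1.45168882,  0.02258799,
        1.37077787, -0.05694053]), 'joint_vel': array([ 0.00047662, -0.00079571,  0.00012538,  0.00023694,  0.00162863,
        0.00076882, -0.00022764]), 'joint_efforts': array([ 3.23358818e-04, -4.93575561e+01, -3.82426484e-01, -3.14326644e+01,
        1.29024556e-02,  1.15833554e-02, -5.93144648e-06]), 'tcp_pos': array([ 0.28583009, -0.58318302,  0.23021678]), 'tcp_rot': array([[ 8.97922288e-01,  4.40153063e-01, -9.20221170e-04],
       [ 4.40154015e-01, -8.97920733e-01,  1.67352999e-03],
       [-8.96763163e-05, -1.90773892e-03, -9.99998176e-01]]), 'wrist_force': array([-0.60132331, -0.08299896,  0.40659586]), 'wrist_torque': array([-0.00385356,  0.0196768 ,  0.05430551]), 'finger_gap': 1.000543932994626}
side {'fx': 404.22785521209744, 'fy': 404.22785521209744, 'cx': 328.64134212954195, 'cy': 199.8143931975934, 'world_from_camera': array([[-0.99741359, -0.01440398,  0.07041774,  0.49272765],
       [-0.06729145,  0.53142401, -0.84442903,  1.28551781],
       [-0.02525854, -0.846
[... 233 characters left out ...]
[[ 0.01406321, -0.99653122,  0.0820229 ,  0.43734045],
       [-0.99984895, -0.01317721,  0.01133316,  0.04362837],
       [-0.01021301, -0.08216989, -0.99656601,  1.69735726],
       [ 0.        ,  0.        ,  0.        ,  1.        ]])}
wrist {'fx': 304.91766531558505, 'fy': 304.91766531558505, 'cx': 320.1761308727034, 'cy': 196.34353932880452, 'mount': array([[ 3.17158483e-04, -9.50819875e-01, -3.09744192e-01,
         7.84150688e-02],
       [ 9.99999617e-01,  5.54198305e-04, -6.77282763e-04,
         2.14486424e-04],
       [ 8.15633618e-04, -3.09743858e-01,  9.50819687e-01,
        -1.42511678e-01],
       [ 0.00000000e+00,  0.00000000e+00,  0.00000000e+00,
         1.00000000e+00]])}
```

View pics/top0.png

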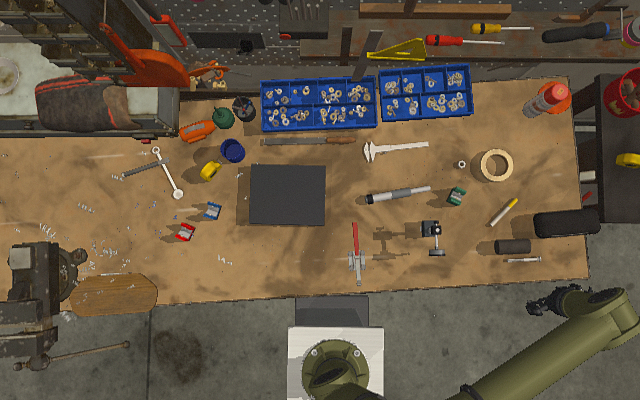

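View pics/side0.png

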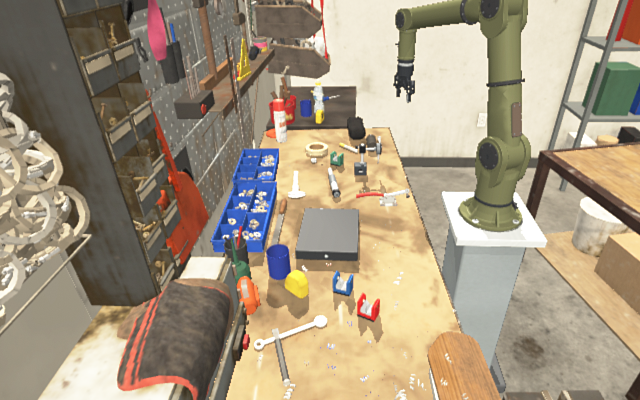

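View pics/wrist0.png

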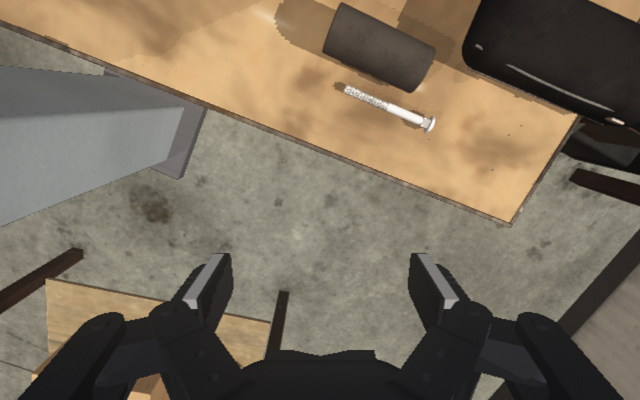

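```bash
cat > h.py <<'E'
from station import *
import cv2,numpy as np
from scipy.spatial.transform import Rotation as R
def rays(n,uv,T=None):
    p=camera_params(n)
    if T is None: T=p["world_from_camera"]
    uv=np.atleast_2d(uv).astype(float)
    d=np.c_[(uv[:,0]-p["cx"])/p["fx"],(uv[:,1]-p["cy"])/p["fy"],np.ones(len(uv))]@T[:3,:3].T
    return T[:3,3],d
def onz(n,uv,z,T=None):
    o,d=rays(n,uv,T); t=(z-o[2])/d[:,2]; return o+d*t[:,None]
def proj(n,P,T=None):
    p=camera_params(n)
    if T is None: T=p["world_from_camera"]
    P=np.atleast_2d(P); c=(P-T[:3,3])@T[:3,:3]
    return np.c_[c[:,0]/c[:,2]*p["fx"]+p["cx"],c[:,1]/c[:,2]*p["fy"]+p["cy"]]
def wristT(s=None):
    s=s or state(); T=np.eye(4);T[:3,:3]=s["tcp_rot"];T[:3,3]=s["tcp_pos"]
    return T@camera_params("wrist")["mount"]
def crop(im,x0,y0,x1,y1,k,fn):
    cv2.imwrite(fn,cv2.resize(im[y0:y1,x0:x1],None,fx=k,fy=k,interpolation=cv2.INTER_CUBIC)[:,:,::-1])
E
python3 - <<'E'
from h import *
im=cv2.imread("pics/top0.png")[:,:,::-1]
crop(im,340,135,480,265,5,"pics/c1.png")
crop(im,160,135,335,255,4,"pics/c2.png")
im=cv2.imread("pics/side0.png")[:,:,::-1]
crop(im,260,130,420,330,3,"pics/c3.png")
print(onz("top",[[212,211],[186,232],[457,196],[370,199],[430,188],[433,235],[250,165],[326,165],[326,225]],0.03).round(3))
E
```

```text
[[ 0.529  0.413  0.03 ]
 [ 0.458  0.498  0.03 ]
 [ 0.59  -0.401  0.03 ]
 [ 0.576 -0.112  0.03 ]
 [ 0.616 -0.312  0.03 ]
 [ 0.46  -0.321  0.03 ]
 [ 0.685  0.291  0.03 ]
 [ 0.688  0.036  0.03 ]
 [ 0.488  0.033  0.03 ]]
```

View pics/c1.png

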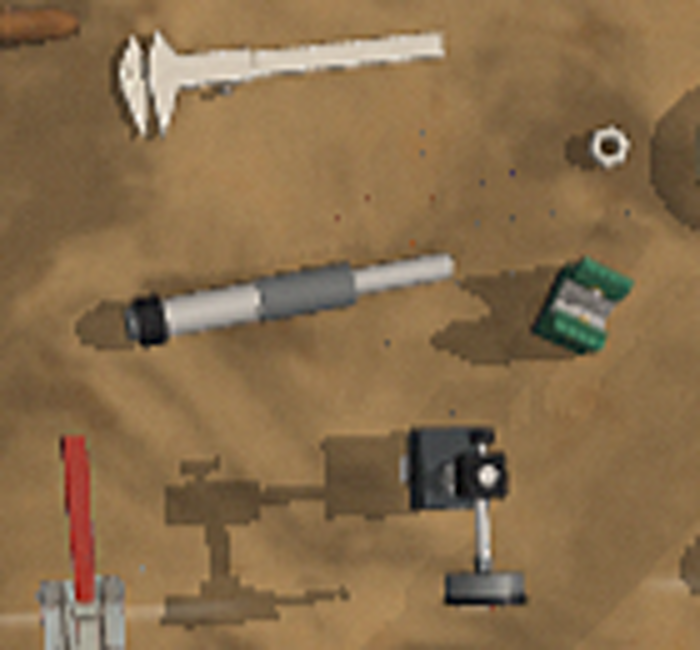

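View pics/c2.png

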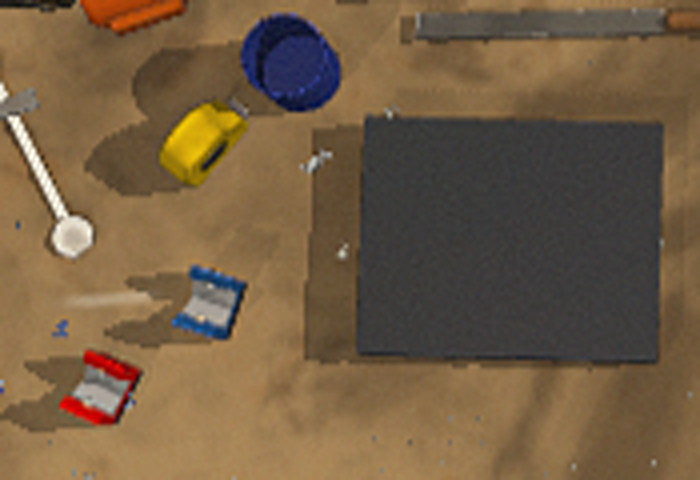

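View pics/c3.png

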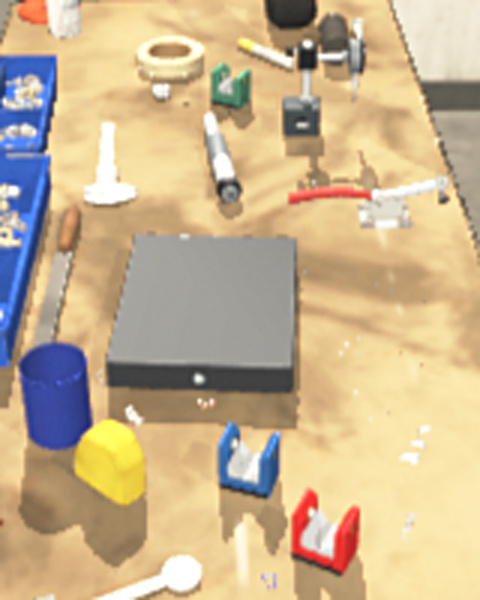

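```bash
cat >> h.py <<'E'
def tilt(phi):
    c,s=np.cos(np.radians(phi)),np.sin(np.radians(phi))
    return np.array([[c,s,0],[s,-c,0],[0,0,-1.]])
def phi_now(s=None):
    s=s or state(); return np.degrees(np.arctan2(s["tcp_rot"][1,0],s["tcp_rot"][0,0]))
def go(p,phi,n,grip=1,s=None,p0=None,R0=None):
    """print n rows from present pose to p,phi (tool straight down)"""
    s=s or state()
    p0=s["tcp_pos"] if p0 is None else np.array(p0); R0=s["tcp_rot"] if R0 is None else R0
    Rt=tilt(phi); rv=R.from_matrix(R0.T@Rt).as_rotvec()
    step=R.from_rotvec(rv/n)
    dw=(np.array(p)-p0)/n*1000
    rc=R.from_matrix(R0)
    pp=p0.copy()
    for i in range(n):
        d=rc.inv().apply(dw)
        print([grip,*[float(x) for x in d.round(1)],*[float(x) for x in np.degrees(rv/n).round(2)]],end=",\n" if i%5<4 else "\n\n")
        rc=rc*step
    print("per row mm",np.linalg.norm(dw).round(1),"deg",np.degrees(np.linalg.norm(rv)/n).round(2))
E
python3 -c "
from h import *
go([.50,-.22,.33],90,10)"
```

```text
[1, 35.2, -23.2, -9.9, -0.01, -0.0, -6.39],
[1, 37.6, -19.1, -9.9, -0.01, -0.0, -6.39],
[1, 39.5, -14.8, -9.9, -0.01, -0.0, -6.39],
[1, 40.9, -10.4, -9.9, -0.01, -0.0, -6.39],
[1, 41.8, -5.7, -9.9, -0.01, -0.0, -6.39]

[1, 42.2, -1.1, -9.9, -0.01, -0.0, -6.39],
[1, 42.0, 3.6, -9.9, -0.01, -0.0, -6.39],
[1, 41.3, 8.3, -9.9, -0.01, -0.0, -6.39],
[1, 40.2, 12.8, -9.9, -0.01, -0.0, -6.39],
[1, 38.5, 17.2, -10.0, -0.01, -0.0, -6.39]

per row mm 43.3 deg 6.39
```

Request:
step_arm([
  [1,35,-23,-10,0,0,-6.4],
  [1,38,-19,-10,0,0,-6.4],
  [1,40,-15,-10,0,0,-6.4],
  [1,41,-10,-10,0,0,-6.4],
  [1,42,-6,-10,0,0,-6.4],
])

```text
clock: 0.65
tcp_pos: [0.3945, -0.3998, 0.2815]
tcp_rot: [[0.524, 0.852, -0.0], [0.852, -0.524, 0.0], [-0.0, -0.0, -1.0]]
wrist_force: [-0.2, -0.3, 1.1]
finger_gap: 0.999
```

Request:
step_arm([
  [1,42,-1,-10,0,0,-6.4],
  [1,42,4,-10,0,0,-6.4],
  [1,41,8,-10,0,0,-6.4],
  [1,40,13,-10,0,0,-6.4],
  [1,39,17,-10,0,0,-6.4],
])

```text
clock: 1.15
tcp_pos: [0.501, -0.2184, 0.3316]
tcp_rot: [[-0.006, 1.0, -0.0], [1.0, 0.006, -0.0], [-0.0, -0.0, -1.0]]
wrist_force: [-0.1, -0.5, -0.2]
finger_gap: 0.999
```

Run:
```python
from h import *
s=state();print(s["clock"],s["tcp_pos"],phi_now(s),s["joints"].round(2),abs(s["joint_vel"]).max())
np.save("T1.npy",wristT(s)); im=get_image("wrist");cv2.imwrite("pics/w1.png",im[:,:,::-1])
```

```text
1.15 [ 0.50099695 -0.21839244  0.33159198] 90.3625138634714 [ 0.78  0.09 -0.45  1.53  0.04  1.53  0.34] 0.4326347440269578
```

View pics/w1.png

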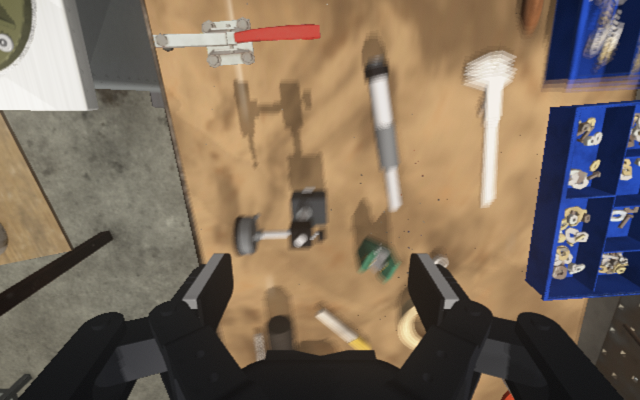

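Run:
```python
from h import *
im=get_image("wrist");cv2.imwrite("pics/w1b.png",im[:,:,::-1]); s=state(); np.save("T1b.npy",wristT(s)); print(s["tcp_pos"],phi_now(s))
go([.53,.40,.20],75,15)
```

```text
[ 0.50435628 -0.21225948  0.33301343] 90.90449426689266
[1, 40.8, 2.3, 9.0, 0.01, -0.01, 1.06],
[1, 40.8, 1.6, 9.0, 0.01, -0.01, 1.06],
[1, 40.8, 0.8, 8.9, 0.01, -0.01, 1.06],
[1, 40.8, 0.1, 8.9, 0.01, -0.01, 1.06],
[1, 40.8, -0.7, 8.9, 0.01, -0.01, 1.06]

[1, 40.8, -1.4, 8.9, 0.01, -0.01, 1.06],
[1, 40.8, -2.2, 8.9, 0.01, -0.01, 1.06],
[1, 40.7, -3.0, 8.9, 0.01, -0.01, 1.06],
[1, 40.7, -3.7, 8.9, 0.01, -0.01, 1.06],
[1, 40.6, -4.5, 8.9, 0.01, -0.01, 1.06]

[1, 40.5, -5.2, 8.9, 0.01, -0.01, 1.06],
[1, 40.4, -5.9, 8.9, 0.01, -0.01, 1.06],
[1, 40.3, -6.7, 8.9, 0.01, -0.01, 1.06],
[1, 40.2, -7.4, 8.9, 0.01, -0.01, 1.06],
[1, 40.0, -8.2, 8.9, 0.01, -0.01, 1.06]

per row mm 41.8 deg 1.06
```

Request:
step_arm([
  [1,44,2,10,0,0,1.1],
  [1,44,1,10,0,0,1.1],
  [1,44,1,10,0,0,1.1],
  [1,44,0,10,0,0,1.1],
  [1,44,0,10,0,0,1.1],
])

```text
clock: 1.75
tcp_pos: [0.5121, 0.001, 0.2807]
tcp_rot: [[0.096, 0.995, -0.0], [0.995, -0.096, -0.001], [-0.001, -0.0, -1.0]]
wrist_force: [0.4, 0.3, -0.1]
finger_gap: 0.999
```

Request:
step_arm([
  [1,44,-1,10,0,0,1.1],
  [1,44,-2,10,0,0,1.1],
  [1,44,-3,10,0,0,1.1],
  [1,44,-4,10,0,0,1.1],
  [1,44,-4,10,0,0,1.1],
])

```text
clock: 2.25
tcp_pos: [0.5277, 0.2207, 0.2307]
tcp_rot: [[0.191, 0.982, 0.0], [0.982, -0.191, -0.001], [-0.001, 0.0, -1.0]]
wrist_force: [0.2, -0.7, 0.7]
finger_gap: 0.998
```

Request:
step_arm([
  [1,43,-5,10,0,0,1.2],
  [1,43,-6,10,0,0,1.2],
  [1,43,-7,10,0,0,1.2],
  [1,43,-8,10,0,0,1.2],
  [1,0,0,0,0,0,0],
])

```text
clock: 2.75
tcp_pos: [0.5359, 0.4, 0.1882]
tcp_rot: [[0.262, 0.965, -0.006], [0.965, -0.262, 0.003], [0.001, -0.007, -1.0]]
wrist_force: [-0.0, 0.7, 0.0]
finger_gap: 1.003
```

Run:
```python
from h import *
s=state();print(s["clock"],s["tcp_pos"],phi_now(s),s["joints"].round(2),abs(s["joint_vel"]).max())
np.save("T2.npy",wristT(s)); im=get_image("wrist");cv2.imwrite("pics/w2.png",im[:,:,::-1])
s=state();print(s["clock"],s["tcp_pos"],phi_now(s))
```

```text
2.75 [0.53589914 0.39996372 0.18817765] 74.79342055494811 [-0.11  0.5  -0.8   1.43  0.35  1.36 -1.18] 0.07438685981026863
2.8 [0.53753411 0.39660233 0.18912314] 74.64267696290435
```

View pics/w2.png

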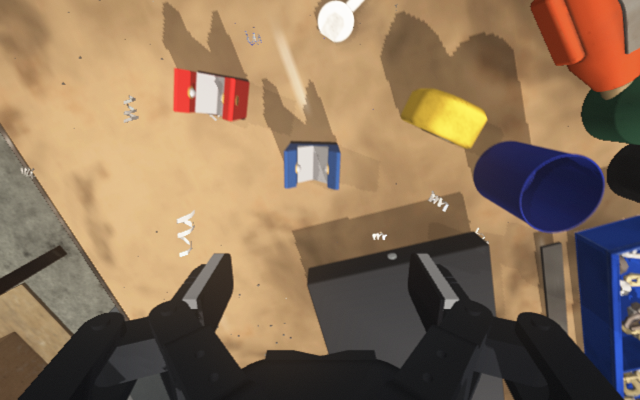

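View pics/w1b.png

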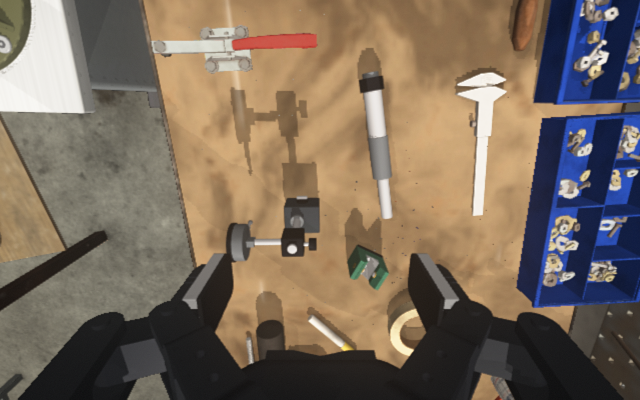

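Run:
```python
from h import *
im=cv2.imread("pics/w2.png")[:,:,::-1]
crop(im,265,120,365,210,7,"pics/c4.png")
```

```text
(no output)
```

View pics/c4.png

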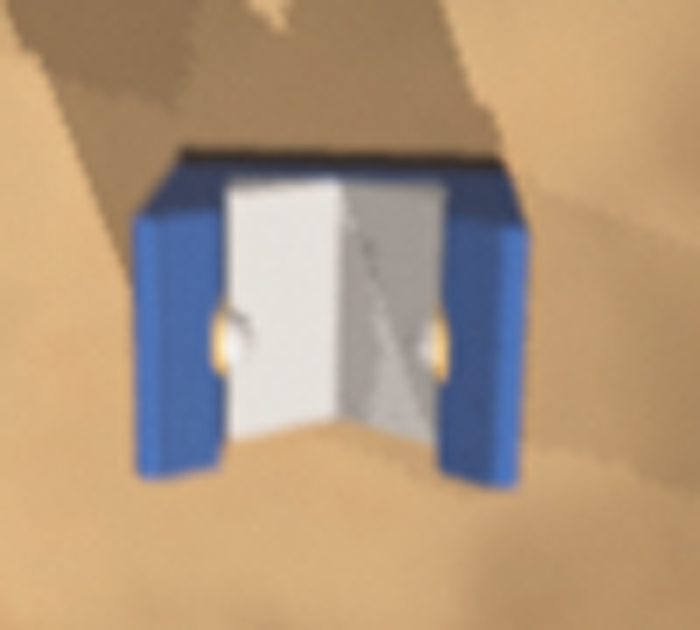

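```bash
cat >> h.py <<'E'
def cp(pts,x0,y0,k): return (np.array(pts,float)+.5)/k-.5+np.array([x0,y0])
E
python3 - <<'E'
from h import *
T=np.load("T2.npy")
w=onz("wrist",cp([[135,220],[527,228],[520,490],[140,478]],265,120,7),0.054,T)
print(w.round(4), w.mean(0)); print(np.linalg.norm(w-np.roll(w,-1,0),axis=1))
ax=(w[1]+w[2]-w[0]-w[3])/2; print("x-axis deg",np.degrees(np.arctan2(ax[1],ax[0])))
ay=(w[0]+w[1]-w[2]-w[3])/2; print("y-axis deg",np.degrees(np.arctan2(ay[1],ay[0]))-90)
# plate refine from top: corners at z=.04
im=cv2.imread("pics/top0.png");g=cv2.cvtColor(im,cv2.COLOR_BGR2HSV)
m=((g[:,:,2]<75)).astype(np.uint8);m[:,:240]=0;m[:,335:]=0;m[:155]=0;m[235:]=0
m=cv2.morphologyEx(m,cv2.MORPH_OPEN,np.ones((5,5)))
c=max(cv2.findContours(m,0,2)[0],key=cv2.contourArea); r=cv2.minAreaRect(c); print(r)
b=cv2.boxPoints(r); p=onz("top",b,.04); print(b,p.round(4),p.mean(0),np.linalg.norm(p-np.roll(p,-1,0),axis=1))
s=state();print(s["tcp_pos"],phi_now(s))
E
```

```text
[[0.5108 0.4401 0.054 ]
 [0.5597 0.4258 0.054 ]
 [0.5502 0.3916 0.054 ]
 [0.501  0.4065 0.054 ]] [0.53043303 0.41600664 0.054     ]
[0.05102951 0.03557434 0.05140991 0.03498581]
x-axis deg -16.609421143363168
y-axis deg -15.87524343912122
((286.91131591796875, 194.6683349609375), (75.4084701538086, 59.794979095458984), 1.2188751697540283)
[[248.57962 223.75702]
 [249.8516  163.97559]
 [325.243   165.57965]
 [323.97104 225.36108]] [[0.488  0.2888 0.04  ]
 [0.6872 0.2896 0.04  ]
 [0.685  0.0381 0.04  ]
 [0.4861 0.0398 0.04  ]] [0.58657201 0.16409777 0.04      ] [0.19929028 0.25152668 0.19891607 0.24907064]
[0.53753411 0.39660233 0.18912314] 74.64267696290435
```

Run:
```python
from h import *
go([.5305,.416,.15],73.7,1)
```

```text
[1, 16.9, -11.8, 39.2, -0.24, 0.04, 0.94],
per row mm 44.2 deg 0.97
```

Request:
step_arm([
  [1,17,-12,39,-0.2,0,0.9],
  [1,0,0,38,0,0,0],
  [1,0,0,38,0,0,0],
  [1,0,0,38,0,0,0],
  [1,0,0,20,0,0,0],
])

```text
clock: 3.3
tcp_pos: [0.5336, 0.4086, 0.0146]
tcp_rot: [[0.288, 0.958, 0.001], [0.958, -0.288, -0.006], [-0.005, 0.002, -1.0]]
wrist_force: [1.1, -0.3, -0.1]
finger_gap: 1.0
```

Run:
```python
from h import *
s=state();T=wristT(s)
im=get_image("wrist");cv2.imwrite("pics/w3.png",im[:,:,::-1]); print(s["tcp_pos"],phi_now(s),s["tcp_rot"][2])
```

```text
[0.53355081 0.40862846 0.01463538] 73.26414720559735 [-0.00528632  0.00214341 -0.99998373]
```

View pics/w3.png

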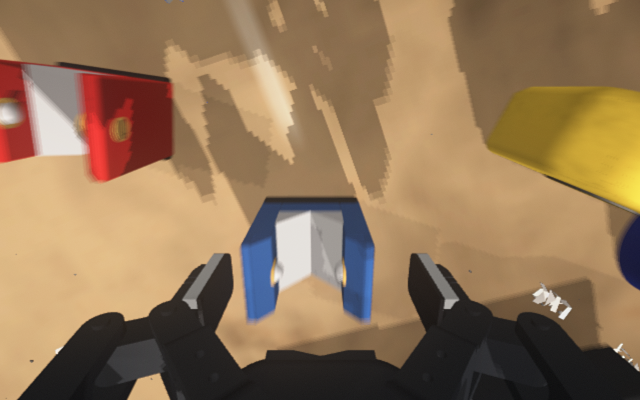

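Request:
step_arm([
  [1,6,-5,0,0.1,-0.3,-0.4],
  [0.3,0,0,0,0,0,0],
  [0.3,0,0,0,0,0,0],
  [0.3,0,0,0,0,0,0],
  [0.3,0,0,0,0,0,0],
], grip_force=60)

```text
clock: 3.85
tcp_pos: [0.5319, 0.4211, 0.0206]
tcp_rot: [[0.279, 0.96, 0.003], [0.96, -0.279, -0.003], [-0.002, 0.004, -1.0]]
wrist_force: [-0.1, -0.1, 6.3]
finger_gap: 0.6
```

Run:
```python
from h import *
s=state()
im=get_image("wrist");cv2.imwrite("pics/w4.png",im[:,:,::-1]); print(s["tcp_pos"],phi_now(s),s["tcp_rot"][2],s["wrist_force"])
```

```text
[0.53193113 0.4210653  0.0206282 ] 73.79906261807095 [-0.00223625  0.00425497 -0.99998845] [-0.12364884 -0.13059732  6.31668278]
```

View pics/w4.png

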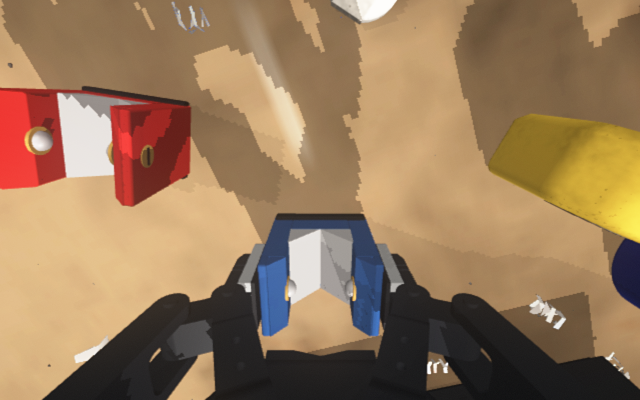

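Run:
```python
from h import *
s=state()
go([.537,.234,.095],90,6,.3,s,p0=s["tcp_pos"]+np.array([0,0,.08]))
```

```text
[0.3, -29.7, 9.5, 1.0, 0.04, 0.03, -2.7],
[0.3, -30.1, 8.1, 1.0, 0.04, 0.03, -2.7],
[0.3, -30.5, 6.7, 1.0, 0.04, 0.03, -2.7],
[0.3, -30.7, 5.2, 1.0, 0.04, 0.03, -2.7],
[0.3, -31.0, 3.8, 1.0, 0.04, 0.03, -2.7]

[0.3, -31.1, 2.3, 1.0, 0.04, 0.03, -2.7],
per row mm 31.2 deg 2.7
```

Request:
step_arm([
  [0.3,0,0,-40,0,0,0],
  [0.3,0,0,-40,0,0,0],
  [0.3,-30,9,1,0,0,-2.7],
  [0.3,-30,8,1,0,0,-2.7],
  [0.3,-30,7,1,0,0,-2.7],
])

```text
clock: 4.4
tcp_pos: [0.532, 0.3253, 0.0948]
tcp_rot: [[0.138, 0.99, -0.001], [0.99, -0.138, -0.008], [-0.008, -0.0, -1.0]]
wrist_force: [0.0, -0.6, -6.6]
finger_gap: 0.599
```

Request:
step_arm([
  [0.3,-31,5,1,0.1,0.1,-2.7],
  [0.3,-31,4,1,0.1,0.1,-2.7],
  [0.3,-31,2,1,0,0,-2.7],
  [0.3,0,0,0,0,0,0],
  [0.3,0,0,0,0,0,0],
])

```text
clock: 4.9
tcp_pos: [0.5347, 0.2316, 0.0922]
tcp_rot: [[0.003, 1.0, -0.005], [1.0, -0.003, -0.003], [-0.003, -0.005, -1.0]]
wrist_force: [0.1, 1.5, -6.8]
finger_gap: 0.597
```

Run:
```python
from h import *
s=state();np.save("T5.npy",wristT(s))
im=get_image("wrist");cv2.imwrite("pics/w5.png",im[:,:,::-1]); print(s["tcp_pos"],phi_now(s),s["tcp_rot"][2],s["wrist_force"],s["finger_gap"])
crop(im,230,170,410,360,4,"pics/c5.png")
```

```text
[0.53466887 0.23162097 0.09216171] 89.83910994805922 [-0.00304461 -0.00462091 -0.99998469] [ 0.11185652  1.51569051 -6.81179863] 0.5971648864589402
```

View pics/c5.png

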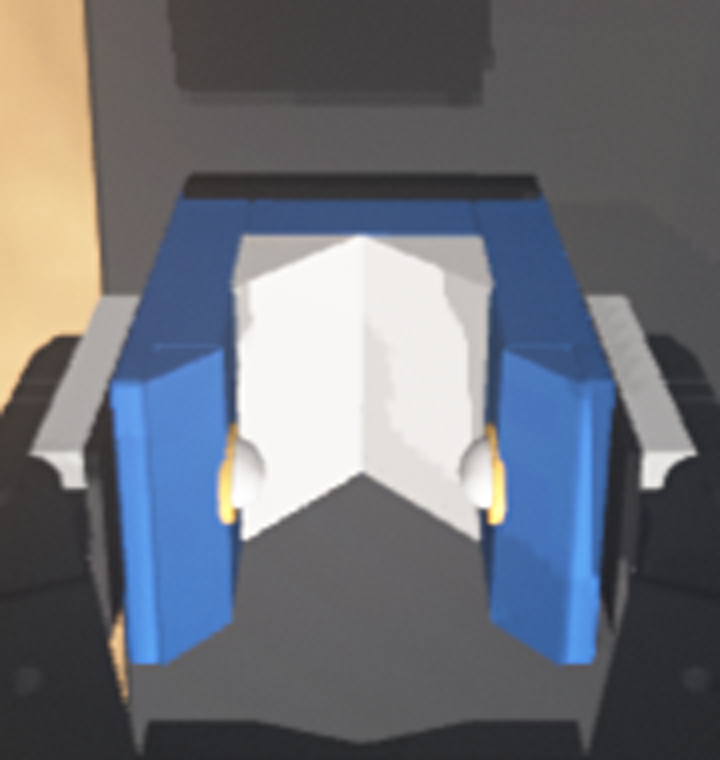

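View pics/w5.png

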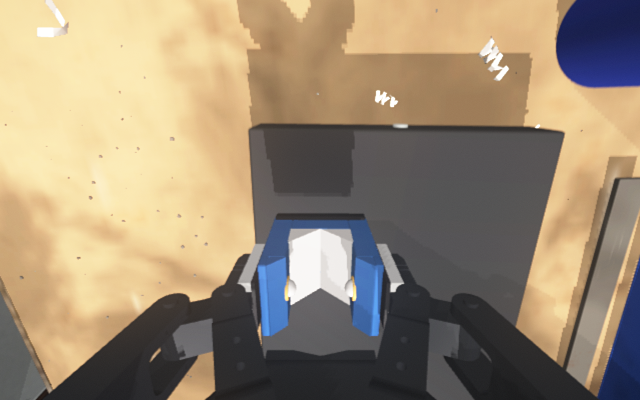

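Run:
```python
from h import *
T=np.load("T5.npy");s=state()
b=onz("wrist",cp([[232,478],[492,480]],230,170,4),s["tcp_pos"][2]-.0206+.043,T);print(b,b.mean(0))
w=onz("wrist",cp([[112,382],[612,384],[600,662],[130,662]],230,170,4),s["tcp_pos"][2]-.0206+.054,T);print(w.round(4),w.mean(0))
print(onz("wrist",[[251,131],[562,133]],.04,T).round(4))
im=cv2.imread("pics/w5.png")[:,:,::-1]; crop(im,235,110,275,150,10,"pics/c6.png");crop(im,540,110,580,150,10,"pics/c7.png")
print(s["tcp_pos"],phi_now(s))
```

```text
[[0.51913818 0.22680398 0.11495563]
 [0.54891635 0.22658683 0.11495563]] [0.53402726 0.2266954  0.11495563]
[[0.5088 0.2459 0.126 ]
 [0.5594 0.2457 0.126 ]
 [0.5602 0.211  0.126 ]
 [0.5085 0.2108 0.126 ]] [0.53423826 0.22833509 0.12595563]
[[0.4903 0.2902 0.04  ]
 [0.685  0.2886 0.04  ]]
[0.53443197 0.23344829 0.09255563] 89.97044783063578
```

View pics/c6.png

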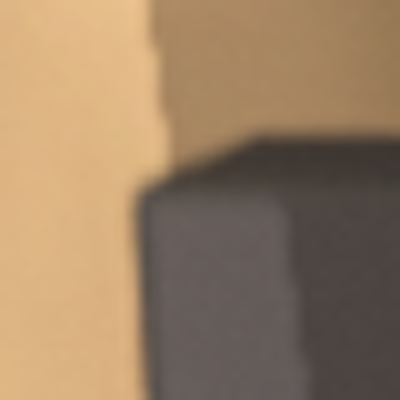

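View pics/c7.png

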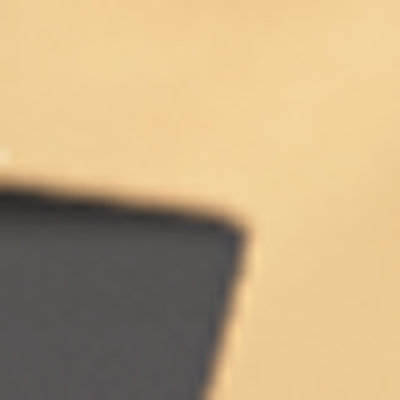

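Request:
step_arm([
  [0.3,0,2,14,0.2,-0.2,0],
  [0.3,0,0,10,0,0,0],
  [0.3,0,0,4,0,0,0],
  [0.3,0,0,2,0,0,0],
  [0.3,0,0,0,0,0,0],
])

```text
clock: 5.45
tcp_pos: [0.5365, 0.2338, 0.0625]
tcp_rot: [[-0.001, 1.0, -0.007], [1.0, 0.001, -0.005], [-0.005, -0.007, -1.0]]
wrist_force: [-0.7, -0.2, -6.5]
finger_gap: 0.602
```

Run:
```python
from h import *
s=state();print(s["tcp_pos"],phi_now(s),s["tcp_rot"][2],s["wrist_force"],s["wrist_torque"],s["joint_vel"].round(3))
```

```text
[0.53653489 0.23384288 0.06254372] 90.05938410814173 [-0.0052745  -0.00736926 -0.99995894] [-0.71461425 -0.15948259 -6.49616141] [ 0.0464077  -0.04748391  0.04672646] [ 0.007 -0.013 -0.007 -0.01  -0.004  0.004  0.001]
```

Run:
```python
from h import *
s=state();go(s["tcp_pos"]-[0,0,.002],90,1,.3)
```

```text
[0.3, 0.0, 0.0, 2.0, -0.42, 0.3, 0.06],
per row mm 2.0 deg 0.52
```

Request:
step_arm([
  [0.3,0,0,1,-0.4,0.3,0],
  [0.3,0,0,1,0,0,0],
  [0.3,0,0,0.5,0,0,0],
  [0.3,0,0,0.5,0,0,0],
  [0.3,0,0,0,0,0,0],
])

```text
clock: 5.95
tcp_pos: [0.5371, 0.2334, 0.0607]
tcp_rot: [[-0.0, 1.0, 0.001], [1.0, 0.0, -0.0], [-0.0, 0.001, -1.0]]
wrist_force: [-1.9, -0.3, -0.9]
finger_gap: 0.601
```

Run:
```python
from h import *
s=state();print(s["tcp_pos"],phi_now(s),s["tcp_rot"][2],s["wrist_force"],s["wrist_torque"],s["joint_vel"].round(3))
```

```text
[0.53708223 0.23343218 0.06067298] 90.00826999138314 [-4.21180145e-04  9.12840820e-04 -9.99999495e-01] [-1.89474388 -0.27991681 -0.85380221] [-0.26516005  0.31278184 -0.06331561] [-0.001 -0.001  0.001 -0.001  0.    -0.     0.001]
```

Run:
```python
from h import *
T=np.load("T1b.npy")
print(onz("wrist",[[369,265]],.05,T))
s=state()
g=onz("wrist",[[369,265]],.05,T)[0]
go([g[0],g[1]+.0,.19],62,14,1,s,p0=s["tcp_pos"]+[0,0,.10])
```

```text
[[ 0.58441313 -0.38388814  0.05      ]]
[1, -44.1, 3.4, -2.1, 0.0, 0.0, 2.0],
[1, -44.0, 4.9, -2.1, 0.0, 0.0, 2.0],
[1, -43.8, 6.4, -2.1, 0.0, 0.0, 2.0],
[1, -43.5, 8.0, -2.1, 0.0, 0.0, 2.0],
[1, -43.2, 9.5, -2.1, 0.0, 0.0, 2.0]

[1, -42.8, 11.0, -2.1, 0.0, 0.0, 2.0],
[1, -42.4, 12.5, -2.1, 0.0, 0.0, 2.0],
[1, -42.0, 13.9, -2.1, 0.0, 0.0, 2.0],
[1, -41.5, 15.4, -2.1, 0.0, 0.0, 2.0],
[1, -40.9, 16.8, -2.1, 0.0, 0.0, 2.0]

[1, -40.3, 18.3, -2.1, 0.0, 0.0, 2.0],
[1, -39.6, 19.7, -2.1, 0.0, 0.0, 2.0],
[1, -38.9, 21.0, -2.1, 0.0, 0.0, 2.0],
[1, -38.1, 22.4, -2.1, 0.0, 0.0, 2.0],
per row mm 44.3 deg 2.0
```

Request:
step_arm([
  [1,0,0,0,0,0,0],
  [1,0,0,0,0,0,0],
  [1,0,0,0,0,0,0],
  [1,0,0,-20,0,0,0],
  [1,0,0,-40,0,0,0],
])

```text
clock: 6.45
tcp_pos: [0.5351, 0.2324, 0.1181]
tcp_rot: [[-0.0, 1.0, -0.005], [1.0, 0.0, -0.001], [-0.001, -0.005, -1.0]]
wrist_force: [0.8, 0.3, 0.0]
finger_gap: 1.001
```

Request:
step_arm([
  [1,0,0,-40,0,0,0],
  [1,-44,3,-2,0,0,2],
  [1,-44,5,-2,0,0,2],
  [1,-44,6,-2,0,0,2],
  [1,-43.5,8,-2,0,0,2],
])

```text
clock: 6.95
tcp_pos: [0.55, 0.0553, 0.1688]
tcp_rot: [[0.14, 0.99, 0.002], [0.99, -0.14, -0.0], [-0.0, 0.002, -1.0]]
wrist_force: [0.4, -0.4, -0.1]
finger_gap: 1.0
```

Run:
```python
from h import *
s=state();print(s["tcp_pos"],phi_now(s),s["clock"])
im=get_image("side");cv2.imwrite("pics/s1.png",im[:,:,::-1]);crop(im,270,190,400,320,5,"pics/c8.png")
```

```text
[0.54998837 0.05534964 0.16882802] 81.95773935627882 6.95
```

View pics/c8.png

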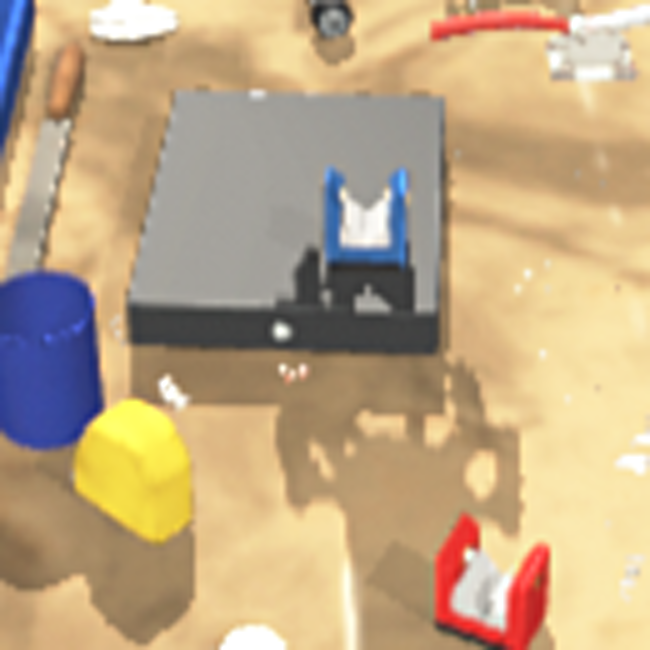

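Blue rest stands on the plate's front-left. On to the green rest.

Request:
step_arm([
  [1,-44,10,-2,0,0,2],
  [1,-43,11,-2,0,0,2],
  [1,-43,13,-2,0,0,2],
  [1,-42,14,-2,0,0,2],
  [1,-42,15,-2,0,0,2],
])

```text
clock: 7.5
tcp_pos: [0.5674, -0.1672, 0.1787]
tcp_rot: [[0.31, 0.951, 0.002], [0.951, -0.31, -0.001], [0.0, 0.002, -1.0]]
wrist_force: [0.7, 0.7, -0.4]
finger_gap: 0.999
```

Request:
step_arm([
  [1,-41,17,-2,0,0,2],
  [1,-41,18,-2,0,0,2],
  [1,-40,20,-2,0,0,2],
  [1,-39,21,-2,0,0,2],
  [1,-38,22,-2,0,0,2],
])

```text
clock: 8.0
tcp_pos: [0.5838, -0.3889, 0.1885]
tcp_rot: [[0.47, 0.882, 0.001], [0.882, -0.47, -0.001], [0.0, 0.001, -1.0]]
wrist_force: [0.9, -0.0, 0.6]
finger_gap: 0.996
```

Request:
step_arm([
  [1,0,0,0,0,0,0],
  [1,0,0,0,0,0,0],
  [1,0,0,0,0,0,0],
  [1,0,0,0,0,0,0],
  [1,0,0,0,0,0,0],
])

```text
clock: 8.5
tcp_pos: [0.584, -0.3855, 0.1886]
tcp_rot: [[0.467, 0.884, 0.001], [0.884, -0.467, -0.0], [0.0, 0.001, -1.0]]
wrist_force: [-0.1, -0.1, 0.3]
finger_gap: 1.0
```

Run:
```python
from h import *
s=state();np.save("T6.npy",wristT(s))
im=get_image("wrist");cv2.imwrite("pics/w6.png",im[:,:,::-1]); print(s["tcp_pos"],phi_now(s),s["tcp_rot"][2],s["clock"])
uv=proj("wrist",[[.587,-.39,.054]],wristT(s))[0].astype(int);print(uv)
```

```text
[ 0.58400471 -0.38554343  0.1885806 ] 62.15130244193289 [ 3.58693669e-04  9.08035269e-04 -9.99999523e-01] 8.5
[325 187]
```

View pics/w6.png

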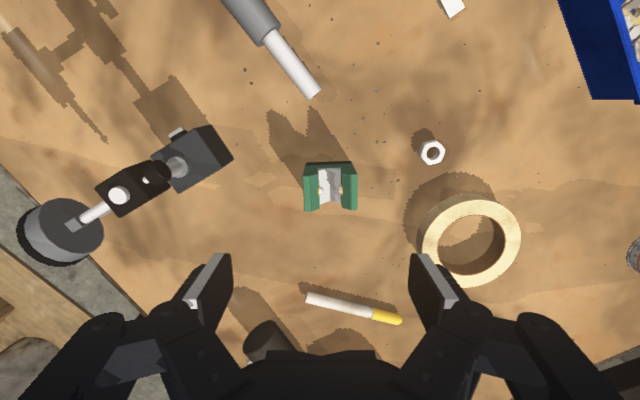

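Run:
```python
from h import *
im=cv2.imread("pics/w6.png")[:,:,::-1]
crop(im,290,145,380,225,8,"pics/c9.png")
```

```text
(no output)
```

View pics/c9.png

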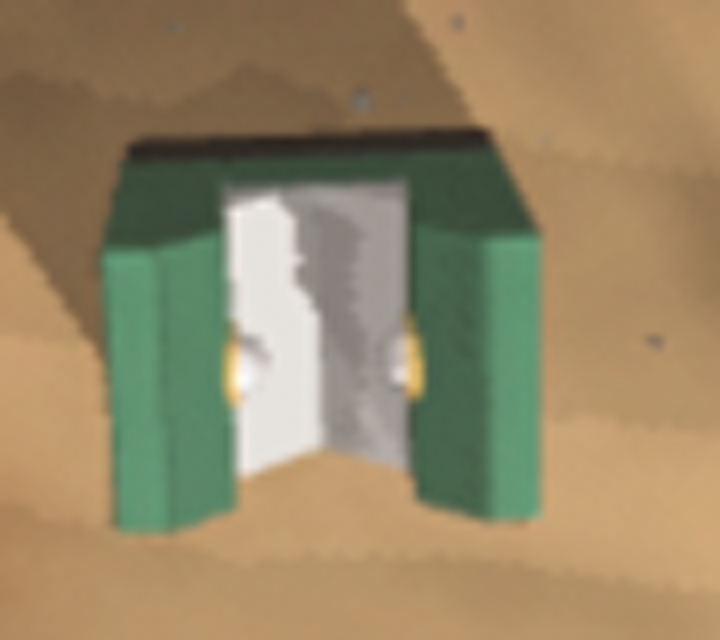

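Run:
```python
from h import *
T=np.load("T6.npy")
w=onz("wrist",cp([[103,250],[540,233],[540,520],[116,532]],290,145,8),0.054,T)
c=w.mean(0);print(w.round(4), c); print(np.linalg.norm(w-np.roll(w,-1,0),axis=1))
ax=(w[1]+w[2]-w[0]-w[3])/2; a=np.degrees(np.arctan2(ax[1],ax[0]));print("x-axis deg",a)
go([c[0],c[1],.15],a+90,1)
```

```text
[[ 0.5729 -0.37    0.054 ]
 [ 0.619  -0.392   0.054 ]
 [ 0.6035 -0.4242  0.054 ]
 [ 0.5573 -0.4015  0.054 ]] [ 0.58818846 -0.39690543  0.054     ]
[0.05104226 0.03571636 0.05141282 0.03521969]
x-axis deg -25.813654696851444
[1, -7.7, 8.9, 38.6, 0.05, -0.01, -2.06],
per row mm 40.3 deg 2.06
```

Request:
step_arm([
  [1,-8,9,38,0,0,-2],
  [1,0,0,40,0,0,0],
  [1,0,0,40,0,0,0],
  [1,0,0,35,0,0,0],
  [1,0,0,13,0,0,0],
])

```text
clock: 9.05
tcp_pos: [0.5852, -0.3966, 0.0178]
tcp_rot: [[0.437, 0.899, -0.005], [0.899, -0.437, 0.004], [0.001, -0.006, -1.0]]
wrist_force: [0.1, -0.6, -0.3]
finger_gap: 0.999
```

Request:
step_arm([
  [1,0,0,0,0,0,0],
  [0.3,0,0,0,0,0,0],
  [0.3,0,0,0,0,0,0],
  [0.3,0,0,0,0,0,0],
  [0.3,0,0,0,0,0,0],
], grip_force=60)

```text
clock: 9.55
tcp_pos: [0.5892, -0.3993, 0.0252]
tcp_rot: [[0.438, 0.899, 0.004], [0.899, -0.438, -0.002], [-0.001, 0.005, -1.0]]
wrist_force: [-0.6, 0.9, 6.3]
finger_gap: 0.595
```

Run:
```python
from h import *
s=state()
print(s["tcp_pos"],phi_now(s),s["tcp_rot"][2],s["wrist_force"],s["finger_gap"])
go([.537,.104,.125],90,12,.3,s,p0=s["tcp_pos"]+[0,0,.10])
```

```text
[ 0.58921543 -0.39927862  0.02515234] 64.00736367476111 [-5.09268516e-04  4.59238537e-03 -9.99989325e-01] [-0.59230309  0.9227983   6.33324258] 0.5952128149968825
[0.3, 35.8, -22.3, -0.1, 0.02, 0.01, -2.17],
[0.3, 36.6, -20.9, -0.1, 0.02, 0.01, -2.17],
[0.3, 37.4, -19.5, -0.1, 0.02, 0.01, -2.17],
[0.3, 38.1, -18.1, -0.1, 0.02, 0.01, -2.17],
[0.3, 38.7, -16.6, -0.1, 0.02, 0.01, -2.17]

[0.3, 39.3, -15.2, -0.0, 0.02, 0.01, -2.17],
[0.3, 39.9, -13.7, -0.0, 0.02, 0.01, -2.17],
[0.3, 40.4, -12.2, -0.0, 0.02, 0.01, -2.17],
[0.3, 40.8, -10.6, -0.0, 0.02, 0.01, -2.17],
[0.3, 41.2, -9.1, -0.0, 0.02, 0.01, -2.17]

[0.3, 41.5, -7.5, -0.0, 0.02, 0.01, -2.17],
[0.3, 41.7, -5.9, 0.0, 0.02, 0.01, -2.17],
per row mm 42.2 deg 2.17
```

Request:
step_arm([
  [0.3,0,0,-30,0,0,0],
  [0.3,0,0,-40,0,0,0],
  [0.3,0,0,-30,0,0,0],
  [0.3,36,-22,0,0,0,-2.2],
  [0.3,37,-21,0,0,0,-2.2],
])

```text
clock: 10.05
tcp_pos: [0.579, -0.3151, 0.1231]
tcp_rot: [[0.37, 0.929, 0.002], [0.929, -0.37, -0.001], [-0.001, 0.002, -1.0]]
wrist_force: [0.4, 1.1, -4.9]
finger_gap: 0.597
```

Request:
step_arm([
  [0.3,37,-19,0,0,0,-2.2],
  [0.3,38,-18,0,0,0,-2.2],
  [0.3,39,-17,0,0,0,-2.2],
  [0.3,39,-15,0,0,0,-2.2],
  [0.3,40,-14,0,0,0,-2.2],
])

```text
clock: 10.55
tcp_pos: [0.5559, -0.1034, 0.1218]
tcp_rot: [[0.182, 0.983, -0.0], [0.983, -0.182, -0.001], [-0.001, -0.0, -1.0]]
wrist_force: [0.4, 0.9, -4.8]
finger_gap: 0.597
```

Request:
step_arm([
  [0.3,40,-12,0,0,0,-2.2],
  [0.3,41,-11,0,0,0,-2.2],
  [0.3,41,-9,0,0,0,-2.2],
  [0.3,41,-8,0,0,0,-2.2],
  [0.3,42,-6,0,0,0,-2.2],
])

```text
clock: 11.05
tcp_pos: [0.5323, 0.1052, 0.1219]
tcp_rot: [[-0.009, 1.0, 0.0], [1.0, 0.009, -0.001], [-0.001, 0.0, -1.0]]
wrist_force: [0.6, -0.5, -5.1]
finger_gap: 0.597
```

Request:
step_arm([
  [0.3,0,0,10,0,0,0],
  [0.3,0,0,10,0,0,0],
  [0.3,0,0,0,0,0,0],
  [0.3,0,0,0,0,0,0],
  [0.3,0,0,0,0,0,0],
])

```text
clock: 11.55
tcp_pos: [0.5337, 0.1029, 0.1022]
tcp_rot: [[-0.005, 1.0, 0.001], [1.0, 0.005, -0.0], [-0.0, 0.001, -1.0]]
wrist_force: [-0.9, -0.5, -4.7]
finger_gap: 0.601
```

Run:
```python
from h import *
s=state();np.save("T7.npy",wristT(s))
im=get_image("wrist");cv2.imwrite("pics/w7.png",im[:,:,::-1]); print(s["tcp_pos"],phi_now(s),s["tcp_rot"][2],s["clock"],s["finger_gap"],s["wrist_force"])
crop(im,230,180,410,340,4,"pics/c10.png")
```

```text
[0.53371693 0.10286525 0.1022493 ] 90.28795342137983 [-2.62751740e-04  8.11777915e-04 -9.99999636e-01] 11.55 0.6005690622789983 [-0.91537803 -0.4558328  -4.70761199]
```

View pics/w7.png

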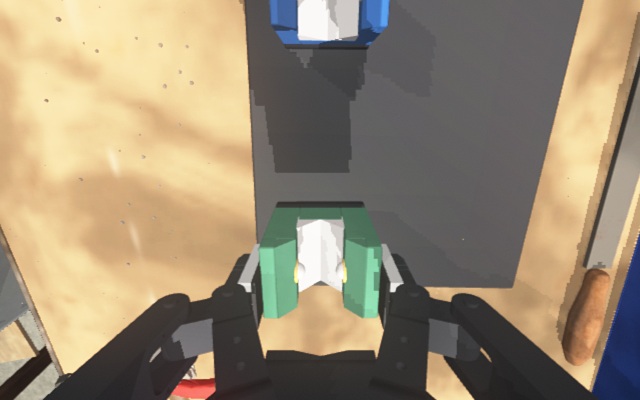

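View pics/c10.png

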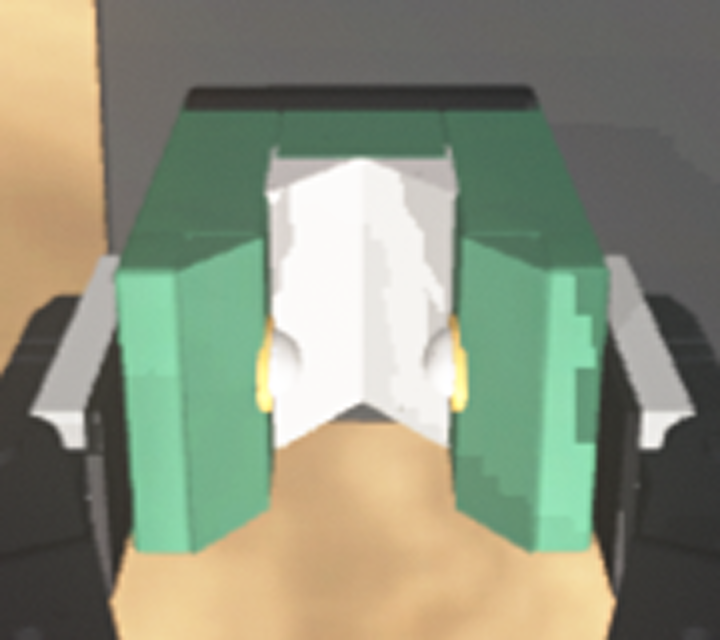

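Run:
```python
from h import *
T=np.load("T7.npy");s=state();z=.1022-.0252
b=onz("wrist",cp([[262,375],[460,375]],230,180,4),z+.042,T);print(b,b.mean(0))
w=onz("wrist",cp([[118,272],[608,270],[592,552],[133,552]],230,180,4),z+.054,T);print(w.round(4),w.mean(0))
im=cv2.imread("pics/w7.png")[:,:,::-1]; crop(im,250,0,410,60,5,"pics/c11.png")
print("pred blue",proj("wrist",[[.510,.209,.04],[.562,.209,.04],[.510,.211,.094],[.562,.211,.094]],T))
print(s["tcp_pos"])
```

```text
[[0.52115638 0.10241328 0.119     ]
 [0.54453343 0.10254623 0.119     ]] [0.53284491 0.10247975 0.119     ]
[[0.5076 0.1221 0.131 ]
 [0.5584 0.1226 0.131 ]
 [0.5589 0.0874 0.131 ]
 [0.5073 0.0871 0.131 ]] [0.53303305 0.10478968 0.131     ]
pred blue [[283.54242382  49.90126335]
 [368.6631909   50.39455421]
 [269.31659482  26.74255822]
 [387.38519892  27.43690744]]
[0.53380519 0.10308294 0.10241254]
```

View pics/c11.png

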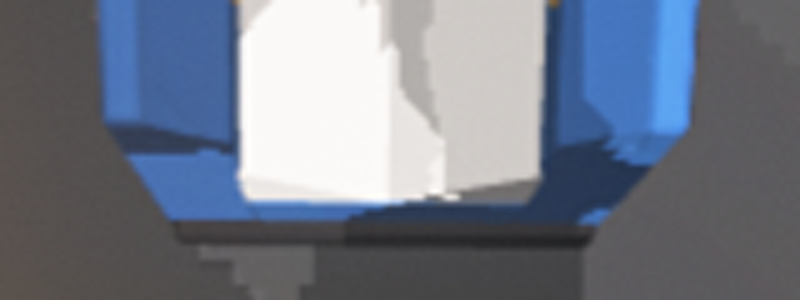

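Request:
step_arm([
  [0.3,-4.7,3.2,14,0,0,0.3],
  [0.3,0,0,13,0,0,0],
  [0.3,0,0,6,0,0,0],
  [0.3,0,0,2,0,0,0],
  [0.3,0,0,0,0,0,0],
])

```text
clock: 12.1
tcp_pos: [0.5361, 0.0997, 0.0665]
tcp_rot: [[-0.002, 1.0, -0.001], [1.0, 0.002, 0.0], [0.0, -0.001, -1.0]]
wrist_force: [-0.1, -0.2, -4.6]
finger_gap: 0.595
```

Run:
```python
from h import *
s=state();print(s["tcp_pos"],phi_now(s),s["tcp_rot"][2],s["wrist_force"]);go([.537,.0984,.0648],90,1,.3)
```

```text
[0.53610587 0.0996646  0.06648284] 90.14018334151486 [ 3.23788771e-04 -6.25287727e-04 -9.99999752e-01] [-0.11309552 -0.22645532 -4.57884159]
[0.3, -1.3, 0.9, 1.7, -0.04, -0.02, 0.14],
per row mm 2.3 deg 0.15
```

Request:
step_arm([
  [0.3,-1.3,0.9,0,0,0,0.1],
  [0.3,0,0,1,0,0,0],
  [0.3,0,0,0.8,0,0,0],
  [0.3,0,0,0,0,0,0],
  [0.3,0,0,0,0,0,0],
])

```text
clock: 12.6
tcp_pos: [0.5375, 0.0982, 0.0654]
tcp_rot: [[-0.0, 1.0, 0.001], [1.0, 0.0, -0.0], [-0.0, 0.001, -1.0]]
wrist_force: [0.6, -0.4, -4.9]
finger_gap: 0.599
```

Run:
```python
from h import *
s=state();print(s["tcp_pos"],phi_now(s),s["tcp_rot"][2],s["wrist_force"])
T=np.load("T1b.npy")
im=cv2.imread("pics/w1b.png")[:,:,::-1];crop(im,340,50,420,230,4,"pics/c12.png")
```

```text
[0.53747257 0.09815989 0.06540262] 90.02139346156808 [-8.20810669e-05  6.95369446e-04 -9.99999755e-01] [ 0.58509361 -0.41749309 -4.86627056]
```

View pics/c12.png

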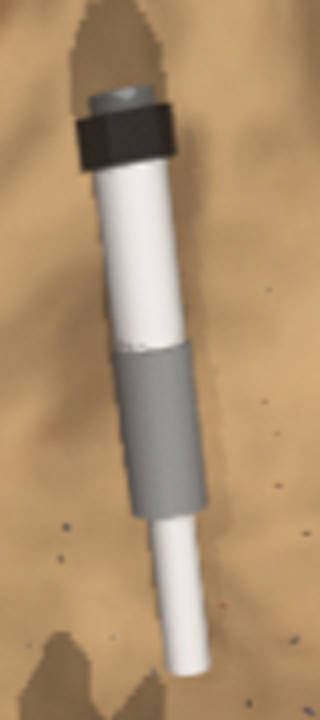

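Request:
step_arm([
  [0.3,0,0,0.6,0,0,0],
  [0.3,0,0,0.6,0,0,0],
  [0.3,0,0,0,0,0,0],
  [0.3,0,0,0,0,0,0],
  [0.3,0,0,0,0,0,0],
])

```text
clock: 13.1
tcp_pos: [0.5376, 0.0981, 0.0652]
tcp_rot: [[-0.0, 1.0, 0.001], [1.0, 0.0, -0.001], [-0.001, 0.001, -1.0]]
wrist_force: [-5.5, -1.7, 4.8]
finger_gap: 0.6
```

Run:
```python
from h import *
s=state();print(s["tcp_pos"],phi_now(s),s["tcp_rot"][2],s["wrist_force"])
T=np.load("T1b.npy")
w=onz("wrist",cp([[161,430],[128,138],[181,595]],340,50,4),.015,T);print(w);d=w[1]-w[2];th=np.degrees(np.arctan2(-d[0],d[1]));print(th)
g=w[0]
go([g[0],g[1],.165],90+th,8,1,s,p0=s["tcp_pos"]+[0,0,.10])
```

```text
[0.53758175 0.09812319 0.0651633 ] 90.01533211246435 [-7.92983232e-04  7.73780128e-04 -9.99999386e-01] [-5.48911517 -1.71604814  4.84134027]
[[ 0.59563644 -0.2180242   0.015     ]
 [ 0.57595962 -0.11376935  0.015     ]
 [ 0.60864027 -0.28406158  0.015     ]]
10.863507195494654
[1, -39.5, 7.2, 0.1, 0.0, 0.01, -1.36],
[1, -39.7, 6.3, 0.1, 0.0, 0.01, -1.36],
[1, -39.8, 5.4, 0.0, 0.0, 0.01, -1.36],
[1, -39.9, 4.4, 0.0, 0.0, 0.01, -1.36],
[1, -40.0, 3.5, 0.0, 0.0, 0.01, -1.36]

[1, -40.1, 2.5, 0.0, 0.0, 0.01, -1.36],
[1, -40.1, 1.6, 0.0, 0.0, 0.01, -1.36],
[1, -40.2, 0.6, 0.0, 0.0, 0.01, -1.36],
per row mm 40.2 deg 1.36
```

Contact made (+4.8 N). Release and go over the shaft.

Request:
step_arm([
  [1,0,0,0,0,0,0],
  [1,0,0,0,0,0,0],
  [1,0,0,0,0,0,0],
  [1,0,0,-20,0,0,0],
  [1,0,0,-40,0,0,0],
])

```text
clock: 13.6
tcp_pos: [0.5352, 0.0975, 0.122]
tcp_rot: [[-0.0, 1.0, -0.006], [1.0, 0.0, 0.0], [0.0, -0.006, -1.0]]
wrist_force: [0.5, -0.9, 0.6]
finger_gap: 0.999
```

Request:
step_arm([
  [1,0,0,-40,0,0,0],
  [1,-40,7,0,0,0,-1.4],
  [1,-40,6,0,0,0,-1.4],
  [1,-40,5,0,0,0,-1.4],
  [1,-40,4,0,0,0,-1.4],
])

```text
clock: 14.1
tcp_pos: [0.5657, -0.0627, 0.1645]
tcp_rot: [[-0.099, 0.995, 0.002], [0.995, 0.099, -0.001], [-0.001, 0.002, -1.0]]
wrist_force: [0.4, -0.2, 0.0]
finger_gap: 0.999
```

Request:
step_arm([
  [1,-40,4,0,0,0,-1.4],
  [1,-40,3,0,0,0,-1.4],
  [1,-40,1,0,0,0,-1.4],
  [1,-40,1,0,0,0,-1.4],
  [1,0,0,0,0,0,0],
])

```text
clock: 14.6
tcp_pos: [0.5951, -0.2272, 0.1632]
tcp_rot: [[-0.185, 0.983, 0.0], [0.983, 0.185, -0.003], [-0.003, -0.0, -1.0]]
wrist_force: [0.2, -0.3, 0.5]
finger_gap: 1.0
```

Run:
```python
from h import *
im=get_image("top");crop(im,235,150,340,240,6,"pics/c13.png")
s=state();np.save("T8.npy",wristT(s))
im=get_image("wrist");cv2.imwrite("pics/w8.png",im[:,:,::-1]); print(s["tcp_pos"],phi_now(s),s["tcp_rot"][2],s["clock"],s["finger_gap"],s["wrist_force"],abs(s["joint_vel"]).max())
```

```text
[ 0.59525471 -0.22282163  0.16332949] 100.84577979707872 [-4.09374645e-04  1.88688300e-05 -9.99999916e-01] 14.65 0.9996809568473013 [ 0.2811993   0.53843186 -0.31499984] 0.06273282949025652
```

View pics/w8.png

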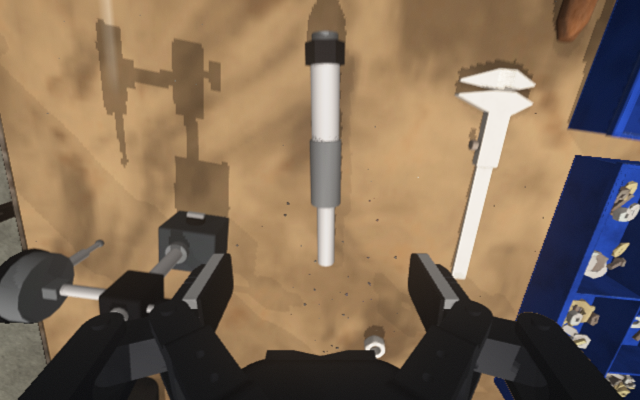

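View pics/c13.png

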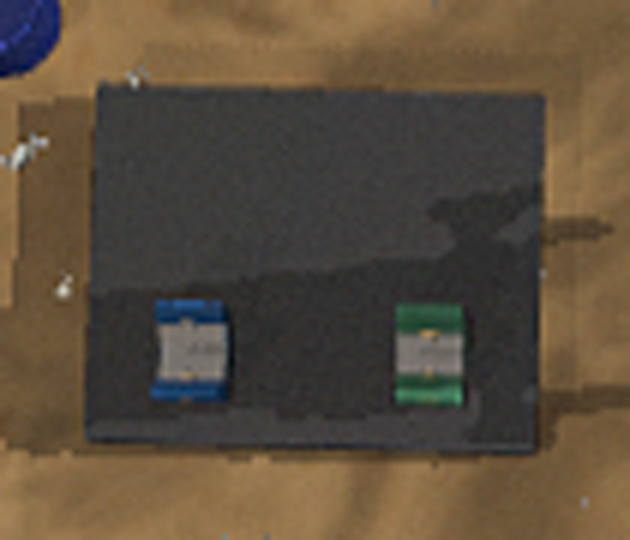

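Run:
```python
from h import *
T=np.load("T8.npy");im=cv2.imread("pics/w8.png")[:,:,::-1]
crop(im,295,20,355,280,3,"pics/c14.png")
w=onz("wrist",[[325.5,173.5],[324.7,52],[326.7,258],[325,140.5],[325.7,206]],.015,T);print(w);d=w[1]-w[2];th=np.degrees(np.arctan2(-d[0],d[1]));print(th)
# top-surface visible edge
e=onz("wrist",[[325,140.5],[325.7,206]],.030,T);print(e,e.mean(0),np.linalg.norm(e[0]-e[1]))
s=state();print(s["tcp_pos"]);go([w[0][0],w[0][1],.15],90+th,1)
```

```text
[[ 0.59788495 -0.21420119  0.015     ]
 [ 0.57619976 -0.10799776  0.015     ]
 [ 0.61718218 -0.30525772  0.015     ]
 [ 0.5912089  -0.18284248  0.015     ]
 [ 0.6046319  -0.2473153   0.015     ]]
11.736716988268604
[[ 0.59061924 -0.18091856  0.03      ]
 [ 0.60334989 -0.24206585  0.03      ]] [ 0.59698457 -0.21149221  0.03      ] 0.06245846489169911
[ 0.59555414 -0.21961461  0.16360476]
[1, 4.9, 3.3, 13.6, 0.03, -0.05, -0.68],
per row mm 14.8 deg 0.68
```

View pics/c14.png

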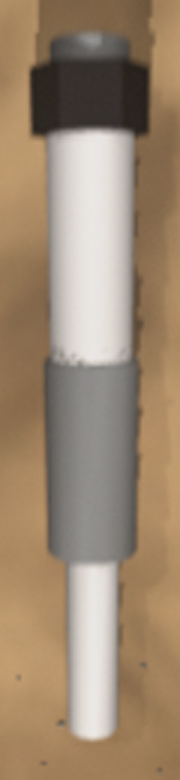

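Run:
```python
from h import *
go([.5975,-.2115,.1236],101.7,1)
```

```text
[1, 7.6, 3.4, 40.0, 0.03, -0.05, -0.64],
per row mm 40.9 deg 0.65
```

Request:
step_arm([
  [1,8,3.4,40,0,0,-0.7],
  [1,0,0,40,0,0,0],
  [1,0,0,40,0,0,0],
  [1,0,0,28,0,0,0],
  [1,0,0,8,0,0,0],
])

```text
clock: 15.2
tcp_pos: [0.5952, -0.2071, 0.0048]
tcp_rot: [[-0.209, 0.978, -0.005], [0.978, 0.209, 0.003], [0.004, -0.004, -1.0]]
wrist_force: [-0.3, 0.5, -0.5]
finger_gap: 1.0
```

Request:
step_arm([
  [1,0,0,0,0,0,0],
  [1,0,0,0,0,0,0],
  [1,0,0,0,0,0,0],
  [1,0,0,0,0,0,0],
  [1,0,0,0,0,0,0],
])

```text
clock: 15.7
tcp_pos: [0.5982, -0.2103, 0.0093]
tcp_rot: [[-0.206, 0.979, 0.002], [0.979, 0.206, -0.001], [-0.001, 0.002, -1.0]]
wrist_force: [-0.4, -0.7, 0.2]
finger_gap: 1.0
```

Run:
```python
from h import *
s=state();np.save("T9.npy",wristT(s))
im=get_image("wrist");cv2.imwrite("pics/w9.png",im[:,:,::-1]); print(s["tcp_pos"],phi_now(s),s["tcp_rot"][2],s["wrist_force"])
```

```text
[ 0.59820069 -0.21027772  0.00927695] 101.90052835803003 [-0.00129893  0.00192029 -0.99999731] [-0.39702835 -0.67803409  0.22147416]
```

View pics/w9.png

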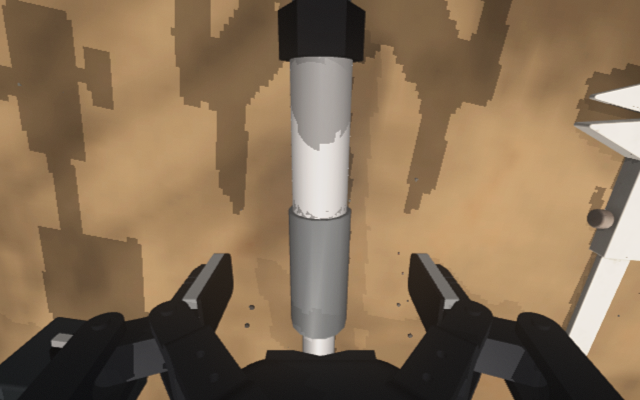

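Request:
step_arm([
  [1,0,0,5,0,0,0],
  [0.1,0,0,0,0,0,0],
  [0.1,0,0,0,0,0,0],
  [0.1,0,0,0,0,0,0],
  [0.1,0,0,0,0,0,0],
], grip_force=60)

```text
clock: 16.25
tcp_pos: [0.5976, -0.2099, 0.0032]
tcp_rot: [[-0.206, 0.978, 0.0], [0.978, 0.206, -0.0], [-0.0, 0.0, -1.0]]
wrist_force: [-3.6, 1.0, 23.4]
finger_gap: 0.328
```

Request:
step_arm([
  [0.1,0,0,0,0,0,0],
  [0.1,0,0,0,0,0,0],
  [0.1,0,0,0,0,0,0],
  [0.1,0,0,0,0,0,0],
  [0.1,0,0,0,0,0,0],
], grip_force=100)

```text
clock: 16.75
tcp_pos: [0.5978, -0.2099, 0.0036]
tcp_rot: [[-0.207, 0.978, 0.001], [0.978, 0.207, -0.0], [-0.0, 0.001, -1.0]]
wrist_force: [-1.3, -0.3, 4.4]
finger_gap: 0.316
```

Run:
```python
from h import *
s=state();np.save("T10.npy",wristT(s))
im=get_image("wrist");cv2.imwrite("pics/w10.png",im[:,:,::-1]); print(s["tcp_pos"],phi_now(s),s["tcp_rot"][2],s["wrist_force"])
```

```text
[ 0.59775938 -0.20993816  0.00363143] 101.91800388611883 [-4.42761949e-04  7.80549651e-04 -9.99999597e-01] [-1.34580432 -0.292822    4.39490362]
```

View pics/w10.png

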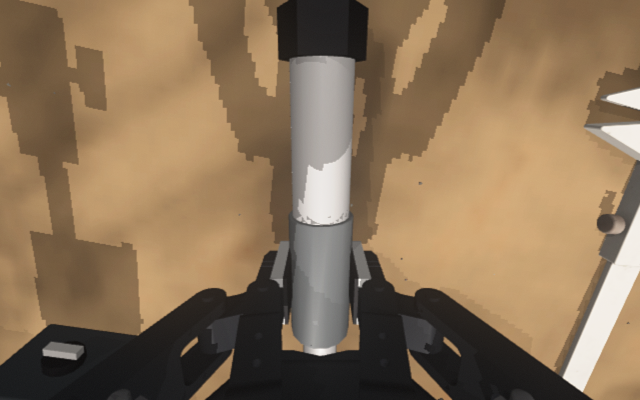

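Run:
```python
from h import *
T=np.load("T10.npy");im=cv2.imread("pics/w10.png")[:,:,::-1];s=state()
crop(im,270,200,370,360,4,"pics/c15.png")
for uv in ([321,217],[321,225],[321,345]):
    p=onz("wrist",[uv],.030,T)[0];print(uv,p,(p-s["tcp_pos"])@s["tcp_rot"])
```

```text
[321, 217] [ 0.59062482 -0.17846594  0.03      ] [ 0.03225422 -0.00048028 -0.0263716 ]
[321, 225] [ 0.59136213 -0.18193945  0.03      ] [ 0.02870333 -0.00047607 -0.02637005]
[321, 345] [ 0.60421112 -0.24247188  0.03      ] [-0.03317774 -0.00040263 -0.02634302]
```

View pics/c15.png

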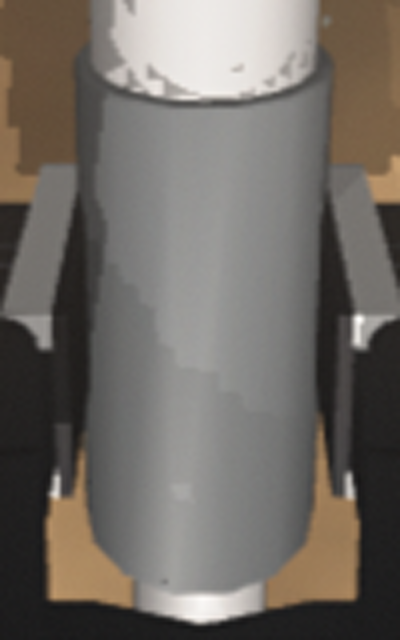

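Run:
```python
from h import *
s=state()
go([.5367,.168,.13],90,10,.1,s,p0=s["tcp_pos"]+[0,0,.126])
```

```text
[0.1, 38.2, 1.8, -0.1, 0.01, 0.0, 1.19],
[0.1, 38.3, 1.0, -0.0, 0.01, 0.0, 1.19],
[0.1, 38.3, 0.2, -0.0, 0.01, 0.0, 1.19],
[0.1, 38.3, -0.6, -0.0, 0.01, 0.0, 1.19],
[0.1, 38.3, -1.4, -0.0, 0.01, 0.0, 1.19]

[0.1, 38.2, -2.2, -0.0, 0.01, 0.0, 1.19],
[0.1, 38.2, -2.9, -0.0, 0.01, 0.0, 1.19],
[0.1, 38.1, -3.7, -0.0, 0.01, 0.0, 1.19],
[0.1, 38.0, -4.5, -0.0, 0.01, 0.0, 1.19],
[0.1, 37.9, -5.3, -0.0, 0.01, 0.0, 1.19]

per row mm 38.3 deg 1.19
```

Request:
step_arm([
  [0.1,0,0,-20,0,0,0],
  [0.1,0,0,-30,0,0,0],
  [0.1,0,0,-40,0,0,0],
  [0.1,0,0,-36,0,0,0],
  [0.1,19,1,0,0,0,0.6],
])

```text
clock: 17.3
tcp_pos: [0.5974, -0.1956, 0.1336]
tcp_rot: [[-0.191, 0.982, 0.009], [0.982, 0.191, -0.005], [-0.007, 0.008, -1.0]]
wrist_force: [0.9, -1.5, -3.9]
finger_gap: 0.312
```

Request:
step_arm([
  [0.1,38,1,0,0,0,1.2],
  [0.1,38,1,0,0,0,1.2],
  [0.1,38,0,0,0,0,1.2],
  [0.1,38,-0.5,0,0,0,1.2],
  [0.1,38,-1.5,0,0,0,1.2],
])

```text
clock: 17.8
tcp_pos: [0.5637, -0.0023, 0.1277]
tcp_rot: [[-0.092, 0.996, -0.001], [0.996, 0.092, -0.0], [-0.0, -0.001, -1.0]]
wrist_force: [0.2, 0.7, -3.8]
finger_gap: 0.316
```

Request:
step_arm([
  [0.1,38,-2,0,0,0,1.2],
  [0.1,38,-3,0,0,0,1.2],
  [0.1,38,-3.5,0,0,0,1.2],
  [0.1,38,-4.5,0,0,0,1.2],
  [0.1,19,-2.5,0,0,0,0.6],
])

```text
clock: 18.3
tcp_pos: [0.5377, 0.1709, 0.128]
tcp_rot: [[-0.003, 1.0, -0.002], [1.0, 0.003, 0.002], [0.002, -0.002, -1.0]]
wrist_force: [0.1, 1.3, -4.6]
finger_gap: 0.318
```

Request:
step_arm([
  [0.1,0,0,0,0,0,0],
  [0.1,0,0,0,0,0,0],
  [0.1,0,0,0,0,0,0],
  [0.1,0,0,0,0,0,0],
  [0.1,0,0,0,0,0,0],
])

```text
clock: 18.8
tcp_pos: [0.5404, 0.1653, 0.1289]
tcp_rot: [[0.003, 1.0, 0.0], [1.0, -0.003, -0.0], [-0.0, 0.0, -1.0]]
wrist_force: [0.2, -0.4, -4.7]
finger_gap: 0.316
```

Run:
```python
from h import *
s=state();np.save("T11.npy",wristT(s))
im=get_image("wrist");cv2.imwrite("pics/w11.png",im[:,:,::-1]); print(s["tcp_pos"],phi_now(s),s["tcp_rot"][2],s["clock"],s["finger_gap"],s["wrist_force"],s["wrist_torque"])
```

```text
[0.54036741 0.16531938 0.12888487] 89.8041521151866 [-4.08721838e-04  2.77220090e-04 -9.99999878e-01] 18.8 0.3160452551092342 [ 0.21885642 -0.36953924 -4.69390316] [-0.13345311  0.04086684  0.01627913]
```

View pics/w11.png

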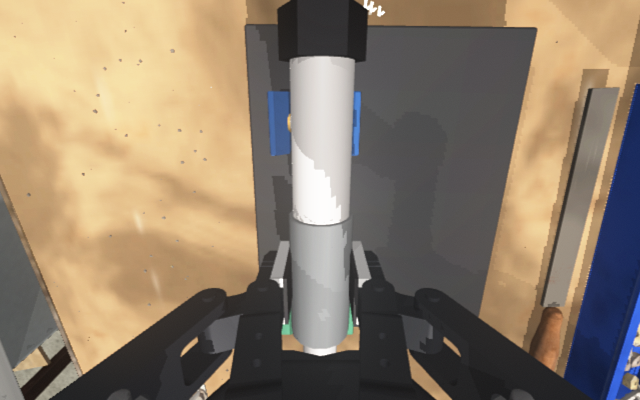

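Run:
```python
from h import *
T=np.load("T11.npy");im=cv2.imread("pics/w11.png")[:,:,::-1]
crop(im,255,80,375,170,6,"pics/c16.png")
w=onz("wrist",[[269,91.5],[360.5,92],[359,155],[271,156]],.094,T);print(w,w.mean(0))
print(onz("wrist",[[324,100],[321,200]],.1289+.0114,T))
# check by top view
im=get_image("top");cv2.imwrite("pics/t2.png",im[:,:,::-1]);crop(im,235,150,340,240,6,"pics/c17.png")
s=state();go([.5367,.168,.1289],90,1,.1)
```

```text
[[0.51168746 0.24715129 0.094     ]
 [0.56203779 0.24673407 0.094     ]
 [0.56247706 0.21181633 0.094     ]
 [0.51089486 0.21137544 0.094     ]] [0.53677429 0.22926928 0.094     ]
[[0.54145144 0.24296715 0.1403    ]
 [0.54012388 0.19970839 0.1403    ]]
[0.1, 2.1, -3.6, 0.2, 0.03, 0.01, -0.15],
per row mm 4.2 deg 0.15
```

View pics/c16.png

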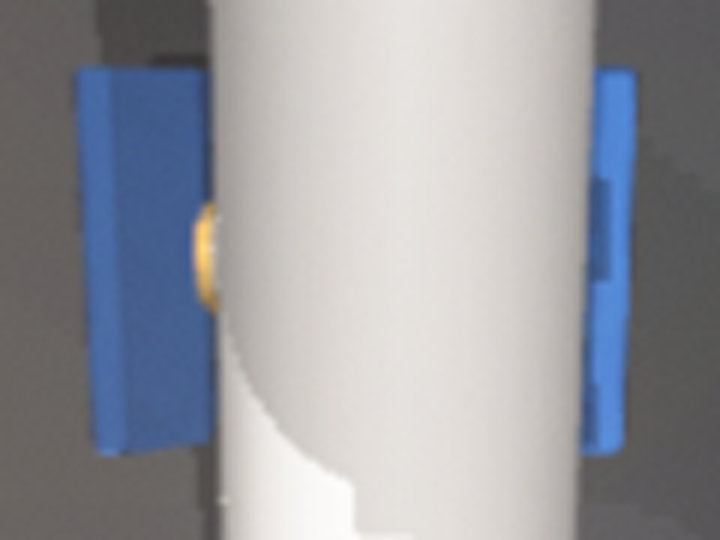

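View pics/c17.png

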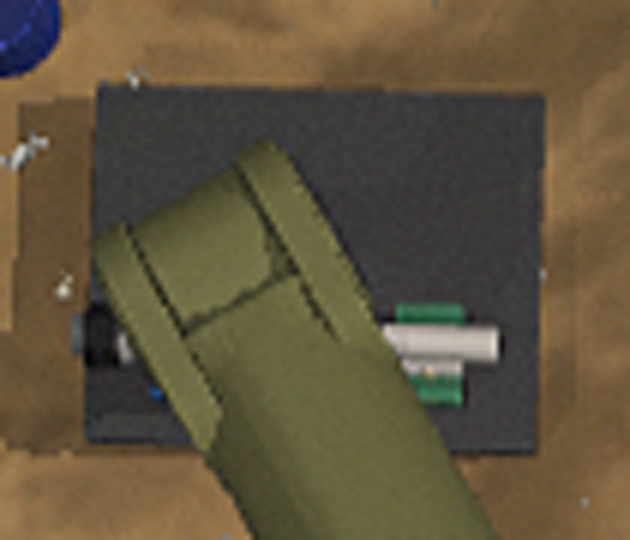

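Request:
step_arm([
  [0.1,2,-3.6,0,0,0,-0.1],
  [0.1,0,0,15,0,0,0],
  [0.1,0,0,15,0,0,0],
  [0.1,0,0,10,0,0,0],
  [0.1,0,0,4,0,0,0],
])

```text
clock: 19.4
tcp_pos: [0.5352, 0.168, 0.0828]
tcp_rot: [[-0.0, 1.0, -0.003], [1.0, 0.0, -0.001], [-0.001, -0.003, -1.0]]
wrist_force: [0.2, -0.3, -3.8]
finger_gap: 0.312
```

Request:
step_arm([
  [0.1,0,0,0,0,0,0],
  [0.1,0,0,0,0,0,0],
  [0.1,0,0,0,0,0,0],
  [0.1,0,0,0,0,0,0],
  [0.1,0,0,0,0,0,0],
])

```text
clock: 19.9
tcp_pos: [0.5368, 0.1686, 0.0855]
tcp_rot: [[-0.0, 1.0, 0.001], [1.0, 0.0, 0.0], [0.0, 0.001, -1.0]]
wrist_force: [0.4, 0.2, -3.7]
finger_gap: 0.315
```

Run:
```python
from h import *
s=state();np.save("T12.npy",wristT(s))
im=get_image("wrist");crop(im,240,0,400,220,3,"pics/c18.png"); print(s["tcp_pos"],phi_now(s),s["tcp_rot"][2],s["clock"],s["finger_gap"],s["wrist_force"],s["wrist_torque"])
im=get_image("side");crop(im,290,190,380,270,8,"pics/c19.png")
```

```text
[0.53682374 0.16860427 0.08548991] 90.01173162772135 [ 2.03172992e-06  1.29220956e-03 -9.99999165e-01] 19.9 0.31469264761444726 [ 0.38760422  0.18464091 -3.71259358] [-0.15396428  0.04767676 -0.02249187]
```

View pics/c18.png

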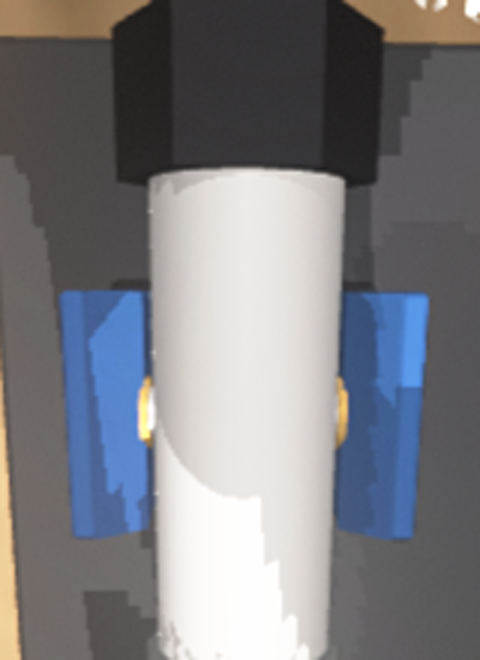

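View pics/c19.png

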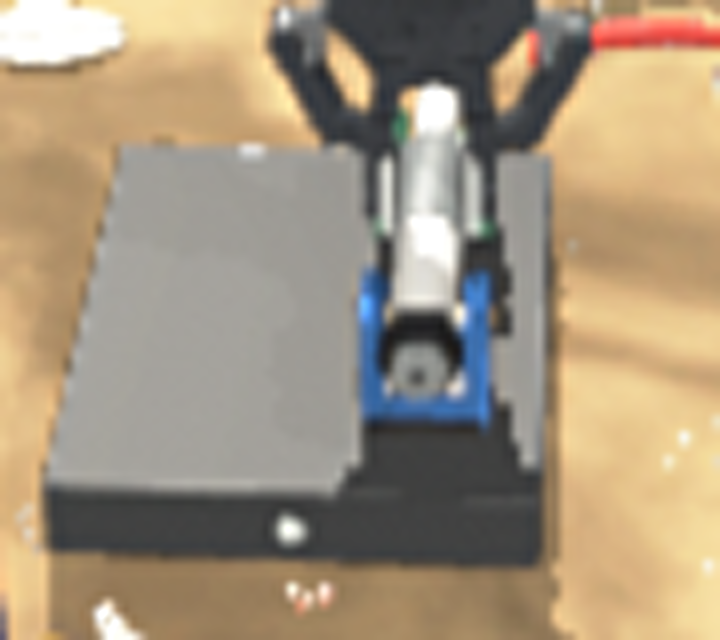

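Request:
step_arm([
  [0.1,0,0,3,0,0,0],
  [0.1,0,0,3,0,0,0],
  [0.1,0,0,2,0,0,0],
  [0.1,0,0,0,0,0,0],
  [0.1,0,0,0,0,0,0],
])

```text
clock: 20.5
tcp_pos: [0.5373, 0.1689, 0.0779]
tcp_rot: [[-0.001, 1.0, 0.002], [1.0, 0.001, 0.0], [0.0, 0.002, -1.0]]
wrist_force: [0.8, -0.1, 4.5]
finger_gap: 0.317
```

Request:
step_arm([
  [0.1,0,0,2,0,0,0],
  [0.1,0,0,2,0,0,0],
  [0.1,0,0,1,0,0,0],
  [0.1,0,0,0,0,0,0],
  [0.1,0,0,0,0,0,0],
])

```text
clock: 21.0
tcp_pos: [0.5376, 0.1694, 0.0731]
tcp_rot: [[-0.001, 1.0, 0.003], [1.0, 0.001, 0.001], [0.001, 0.003, -1.0]]
wrist_force: [0.3, 2.3, 3.7]
finger_gap: 0.313
```

Request:
step_arm([
  [0.1,0,0,2,0,0,0],
  [0.1,0,0,2,0,0,0],
  [0.1,0,0,1,0,0,0],
  [0.1,0,0,0,0,0,0],
  [0.1,0,0,0,0,0,0],
])

```text
clock: 21.5
tcp_pos: [0.5369, 0.1684, 0.0666]
tcp_rot: [[0.002, 1.0, 0.001], [1.0, -0.002, 0.001], [0.001, 0.001, -1.0]]
wrist_force: [2.8, 0.8, -3.2]
finger_gap: 0.317
```

Request:
step_arm([
  [0.1,0,0,1,0,0,0],
  [0.1,0,0,1,0,0,0],
  [0.1,0,0,1,0,0,0],
  [0.1,0,0,0,0,0,0],
  [0.1,0,0,0,0,0,0],
])

```text
clock: 22.0
tcp_pos: [0.5369, 0.1682, 0.0646]
tcp_rot: [[0.0, 1.0, 0.001], [1.0, -0.0, -0.001], [-0.001, 0.001, -1.0]]
wrist_force: [0.5, -1.5, 5.4]
finger_gap: 0.314
```

Request:
step_arm([
  [0.1,0,0,1,0,0,0],
  [0.1,0,0,1,0,0,0],
  [0.1,0,0,0,0,0,0],
  [0.1,0,0,0,0,0,0],
  [0.1,0,0,0,0,0,0],
])

```text
clock: 22.5
tcp_pos: [0.537, 0.1682, 0.0645]
tcp_rot: [[0.0, 1.0, 0.001], [1.0, -0.0, -0.002], [-0.002, 0.001, -1.0]]
wrist_force: [-5.0, -4.5, 18.0]
finger_gap: 0.318
```

Run:
```python
from h import *
s=state();T=wristT(s)
im=get_image("wrist");crop(im,240,0,400,220,3,"pics/c20.png"); print(s["tcp_pos"],s["tcp_rot"][2],s["wrist_force"],s["wrist_torque"])
im=get_image("side");crop(im,290,190,380,270,8,"pics/c21.png")
```

```text
[0.53698765 0.16815791 0.0645141 ] [-0.00200866  0.00117788 -0.99999729] [-5.02762975 -4.54353801 17.95179096] [-0.42775703  0.96422939 -0.33384045]
```

View pics/c20.png

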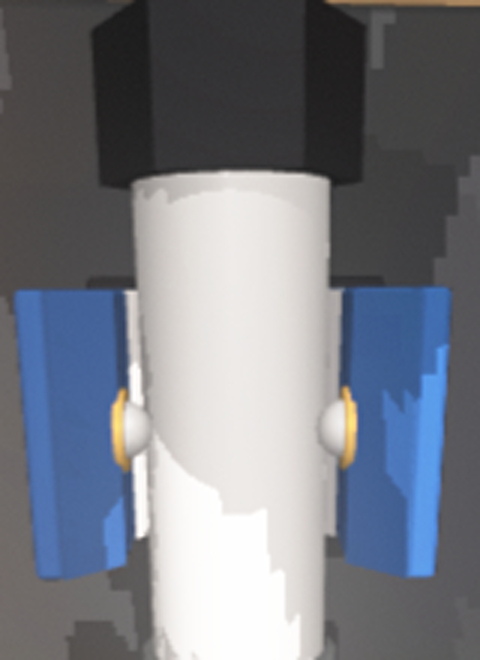

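View pics/c21.png

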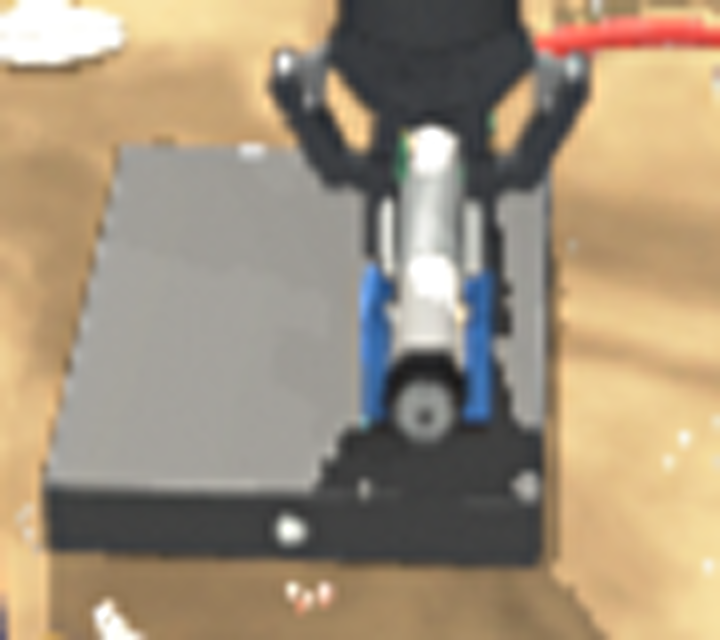

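Request:
step_arm([
  [1,0,0,-1,0,0,0],
  [1,0,0,0,0,0,0],
  [1,0,0,0,0,0,0],
  [1,0,0,0,0,0,0],
  [1,0,0,-20,0,0,0],
])

```text
clock: 23.1
tcp_pos: [0.5341, 0.1677, 0.0805]
tcp_rot: [[-0.001, 1.0, -0.005], [1.0, 0.001, -0.001], [-0.001, -0.005, -1.0]]
wrist_force: [0.3, 0.5, 0.5]
finger_gap: 1.003
```

Request:
step_arm([
  [1,0,0,-40,0,0,0],
  [1,0,0,-40,0,0,0],
  [1,0,0,-40,0,0,0],
  [1,0,0,-20,0,0,0],
  [1,0,0,0,0,0,0],
])

```text
clock: 23.6
tcp_pos: [0.5381, 0.1696, 0.2264]
tcp_rot: [[-0.001, 1.0, 0.006], [1.0, 0.001, 0.001], [0.001, 0.006, -1.0]]
wrist_force: [1.5, -0.1, -0.0]
finger_gap: 1.0
```

Run:
```python
from h import *
s=state();np.save("T13.npy",wristT(s)); print(s["tcp_pos"],phi_now(s),s["clock"])
im=get_image("wrist");cv2.imwrite("pics/w13.png",im[:,:,::-1])
im=cv2.imread("pics/w1b.png")[:,:,::-1];crop(im,220,185,330,270,6,"pics/c22.png")
im=cv2.imread("pics/w6.png")[:,:,::-1];crop(im,10,110,250,280,3,"pics/c23.png")
```

```text
[0.538106   0.16955996 0.22640583] 90.03585133185419 23.6
```

View pics/w13.png

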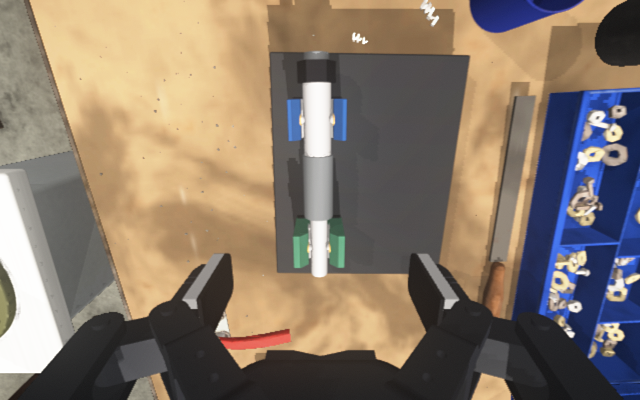

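View pics/c22.png

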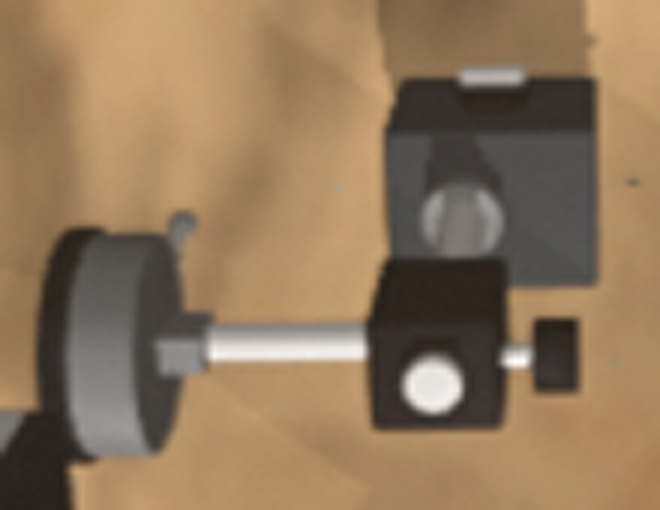

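View pics/c23.png

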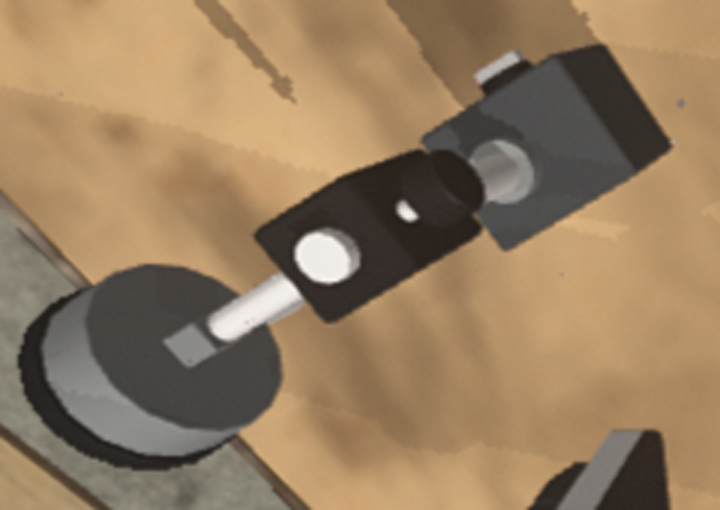

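Run:
```python
from h import *
T=np.load("T1b.npy")
c=lambda p:cp(p,220,185,6)
w=onz("wrist",c([[372,325],[503,322],[503,428],[375,430]]),.136,T);print(w,w.mean(0))
print("post",onz("wrist",c([[432,385]]),.144,T))
b=onz("wrist",c([[386,132],[597,132],[597,285],[390,280]]),.046,T);print("base",b.round(4),b.mean(0))
T6=np.load("T6.npy");c=lambda p:cp(p,10,110,3)
print("post6",onz("wrist",c([[325,255]]),.144,T6))
w=onz("wrist",c([[255,237],[420,150],[482,237],[330,322]]),.136,T6);print(w)
b=onz("wrist",c([[555,60],[630,168],[508,250]]),.046,T6);print("base6",b)
```

```text
[[ 0.45827353 -0.29855452  0.136     ]
 [ 0.48500701 -0.29748668  0.136     ]
 [ 0.48498892 -0.32173851  0.136     ]
 [ 0.45835256 -0.3225932   0.136     ]] [ 0.47165551 -0.31009323  0.136     ]
post [[ 0.47108852 -0.30780596  0.144     ]]
base [[ 0.4514 -0.2892  0.046 ]
 [ 0.504  -0.2884  0.046 ]
 [ 0.5046 -0.33    0.046 ]
 [ 0.4516 -0.3294  0.046 ]] [ 0.47790088 -0.3092501   0.046     ]
post6 [[ 0.47718882 -0.30794207  0.144     ]]
[[ 0.46001612 -0.29700759  0.136     ]
 [ 0.50462903 -0.29840591  0.136     ]
 [ 0.50469606 -0.3205881   0.136     ]
 [ 0.46163572 -0.32085172  0.136     ]]
base6 [[ 0.50510083 -0.28715314  0.046     ]
 [ 0.50666326 -0.32602751  0.046     ]
 [ 0.4562361  -0.33024323  0.046     ]]
```

Run:
```python
from h import *
go([.475,-.309,.25],0,12)
```

```text
[1, -39.8, -5.2, -2.2, 0.01, -0.01, 7.5],
[1, -40.2, 0.1, -2.2, 0.01, -0.01, 7.5],
[1, -39.8, 5.3, -2.2, 0.01, -0.01, 7.5],
[1, -38.8, 10.5, -2.1, 0.01, -0.01, 7.5],
[1, -37.1, 15.4, -2.1, 0.01, -0.01, 7.5]

[1, -34.8, 20.1, -2.1, 0.01, -0.01, 7.5],
[1, -31.8, 24.5, -2.1, 0.01, -0.01, 7.5],
[1, -28.4, 28.4, -2.1, 0.01, -0.01, 7.5],
[1, -24.4, 31.9, -2.1, 0.01, -0.01, 7.5],
[1, -20.0, 34.8, -2.1, 0.01, -0.01, 7.5]

[1, -15.3, 37.1, -2.1, 0.01, -0.01, 7.5],
[1, -10.3, 38.8, -2.1, 0.01, -0.01, 7.5],
per row mm 40.2 deg 7.5
```

Request:
step_arm([
  [1,-40,-5,-2,0,0,7.5],
  [1,-40,0,-2,0,0,7.5],
  [1,-40,5,-2,0,0,7.5],
  [1,-39,10.5,-2,0,0,7.5],
  [1,-37,15.5,-2,0,0,7.5],
])

```text
clock: 24.15
tcp_pos: [0.509, -0.0326, 0.2313]
tcp_rot: [[0.613, 0.79, -0.002], [0.79, -0.613, 0.0], [-0.001, -0.002, -1.0]]
wrist_force: [1.1, -0.4, 0.6]
finger_gap: 0.997
```

Request:
step_arm([
  [1,-35,20,-2,0,0,7.5],
  [1,-32,24.5,-2,0,0,7.5],
  [1,-28,28.5,-2,0,0,7.5],
  [1,-24.5,32,-2,0,0,7.5],
  [1,-20,35,-2,0,0,7.5],
])

```text
clock: 24.65
tcp_pos: [0.4832, -0.2316, 0.2411]
tcp_rot: [[0.967, 0.254, -0.002], [0.254, -0.967, 0.001], [-0.002, -0.002, -1.0]]
wrist_force: [1.3, -1.1, 0.6]
finger_gap: 0.998
```

Request:
step_arm([
  [1,-15,37,-2,0,0,7.5],
  [1,-10,39,-2,0,0,7.5],
  [1,0,0,0,0,0,0],
  [1,0,0,0,0,0,0],
  [1,0,0,0,0,0,0],
])

```text
clock: 25.15
tcp_pos: [0.4749, -0.3083, 0.2457]
tcp_rot: [[1.0, 0.003, -0.001], [0.003, -1.0, 0.002], [-0.001, -0.002, -1.0]]
wrist_force: [0.1, 0.3, 0.2]
finger_gap: 0.999
```

Run:
```python
from h import *
s=state();np.save("T14.npy",wristT(s)); print(s["tcp_pos"],phi_now(s),s["clock"],s["tcp_rot"][2],s["joints"].round(2))
im=get_image("wrist");cv2.imwrite("pics/w14.png",im[:,:,::-1]);crop(im,230,100,410,280,4,"pics/c24.png")
im=get_image("side");crop(im,285,180,385,270,7,"pics/c25.png")
```

```text
[ 0.47491635 -0.30831935  0.24572406] 0.15341973742810924 25.15 [-0.00106376 -0.00206446 -0.9999973 ] [ 0.9   0.16 -0.42  1.63  0.07  1.37 -1.09]
```

View pics/w14.png

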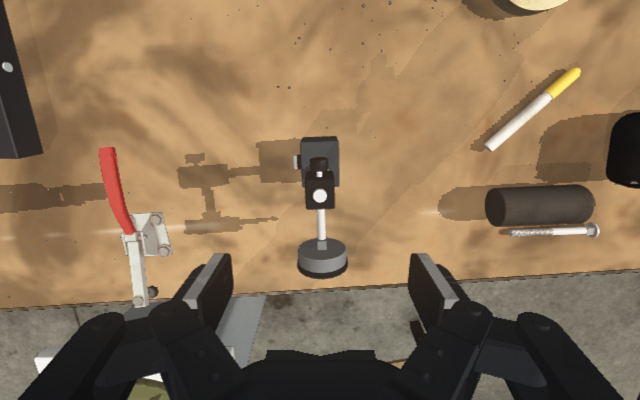

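View pics/c24.png

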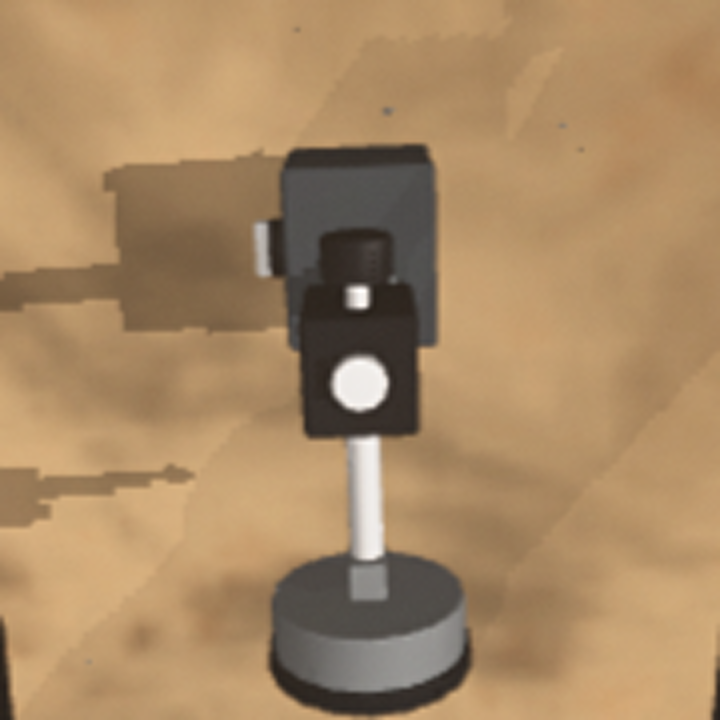

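View pics/c25.png

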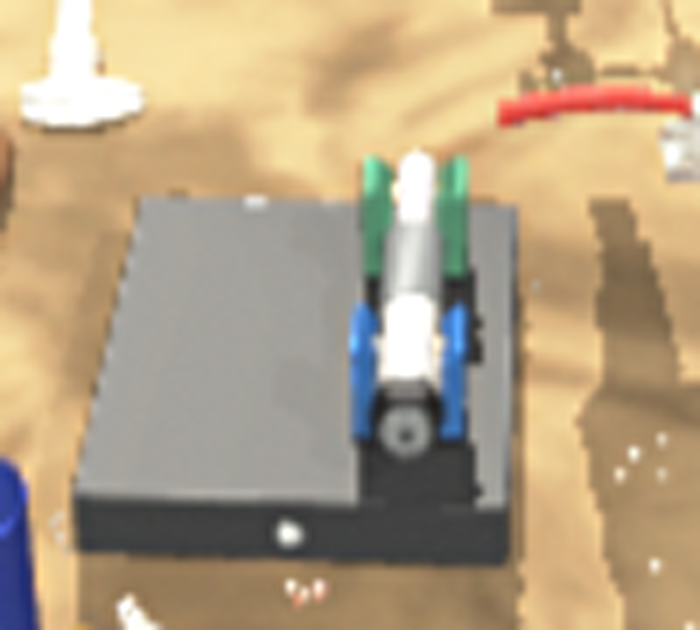

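Run:
```python
from h import *
T=np.load("T14.npy");c=lambda p:cp(p,230,100,4)
p=onz("wrist",c([[360,383]]),.144,T);print("post",p)
print("head",onz("wrist",c([[305,320],[415,320],[418,432],[306,436]]),.136,T).round(4))
a=onz("wrist",c([[364,445],[369,555]]),.118,T);print("arm",a.round(4))
a=onz("wrist",c([[282,165],[433,165],[436,345],[290,347]]),.046,T);print("base",a.round(4),a.mean(0))
s=state();print(s["tcp_pos"])
```

```text
post [[ 0.47461814 -0.30812788  0.144     ]]
head [[ 0.4861 -0.2963  0.136 ]
 [ 0.4862 -0.3198  0.136 ]
 [ 0.4607 -0.3209  0.136 ]
 [ 0.4597 -0.2962  0.136 ]]
arm [[ 0.4508 -0.309   0.118 ]
 [ 0.4221 -0.3103  0.118 ]]
base [[ 0.5067 -0.2859  0.046 ]
 [ 0.5068 -0.328   0.046 ]
 [ 0.4546 -0.33    0.046 ]
 [ 0.4539 -0.2873  0.046 ]] [ 0.48048836 -0.30780261  0.046     ]
[ 0.47528672 -0.3082111   0.24653308]
```

Run:
```python
from h import *
go([.4735,-.3082,.2065],2,1)
```

```text
[1, -1.8, 0.0, 40.0, -0.05, 0.01, -1.81],
per row mm 40.1 deg 1.81
```

Request:
step_arm([
  [1,-2,0,40,0,0,-1.8],
  [1,0,0,40,0,0,0],
  [1,0,0,35,0,0,0],
  [1,0,0,20,0,0,0],
  [1,0,0,8,0,0,0],
])

```text
clock: 25.75
tcp_pos: [0.4719, -0.3079, 0.1016]
tcp_rot: [[0.999, 0.034, -0.003], [0.034, -0.999, 0.003], [-0.003, -0.003, -1.0]]
wrist_force: [-0.2, -0.0, -0.8]
finger_gap: 0.995
```

Request:
step_arm([
  [1,0,0,0,0,0,0],
  [1,0,0,0,0,0,0],
  [1,0,0,0,0,0,0],
  [1,0,0,0,0,0,0],
  [1,0,0,0,0,0,0],
])

```text
clock: 26.25
tcp_pos: [0.4734, -0.3103, 0.105]
tcp_rot: [[0.999, 0.032, 0.002], [0.032, -1.0, -0.001], [0.002, 0.001, -1.0]]
wrist_force: [-0.6, 0.5, 0.5]
finger_gap: 0.998
```

Run:
```python
from h import *
s=state();np.save("T15.npy",wristT(s)); print(s["tcp_pos"],phi_now(s),s["clock"],s["tcp_rot"][2])
im=get_image("wrist");cv2.imwrite("pics/w15.png",im[:,:,::-1])
```

```text
[ 0.47337731 -0.3103387   0.1049557 ] 1.8097852505582108 26.25 [ 0.00163224  0.00107977 -0.99999808]
```

View pics/w15.png

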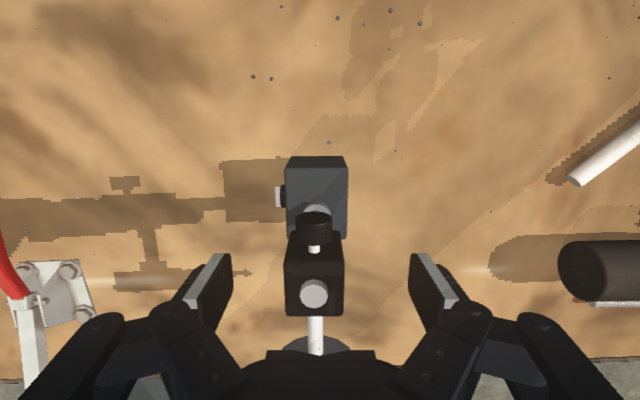

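Request:
step_arm([
  [1,0,-2,2,0,0,0],
  [1,0,0,0,0,0,0],
  [0.05,0,0,0,0,0,0],
  [0.05,0,0,0,0,0,0],
  [0.05,0,0,0,0,0,0],
], grip_force=40)

```text
clock: 26.8
tcp_pos: [0.4729, -0.308, 0.1021]
tcp_rot: [[0.999, 0.032, 0.001], [0.032, -0.999, -0.0], [0.001, 0.0, -1.0]]
wrist_force: [0.8, 0.4, 0.3]
finger_gap: 0.513
```

Request:
step_arm([
  [0.05,0,0,0,0,0,0],
  [0.05,0,0,0,0,0,0],
  [0.05,0,0,0,0,0,0],
  [0.05,0,0,0,0,0,0],
  [0.05,0,0,0,0,0,0],
], grip_force=80)

```text
clock: 27.3
tcp_pos: [0.4731, -0.3079, 0.1023]
tcp_rot: [[0.999, 0.032, 0.001], [0.032, -0.999, -0.0], [0.001, 0.0, -1.0]]
wrist_force: [0.1, 1.7, 2.2]
finger_gap: 0.293
```

Run:
```python
from h import *
s=state();np.save("T16.npy",wristT(s)); print(s["tcp_pos"],phi_now(s),s["clock"],s["tcp_rot"][2],s["wrist_force"],s["finger_gap"])
im=get_image("wrist");cv2.imwrite("pics/w16.png",im[:,:,::-1])
```

```text
[ 0.47314575 -0.30789419  0.10227689] 1.823677881238104 27.3 [ 9.31742260e-04  7.63740114e-05 -9.99999563e-01] [0.14085687 1.73706682 2.18047148] 0.2930714584940768
```

View pics/w16.png

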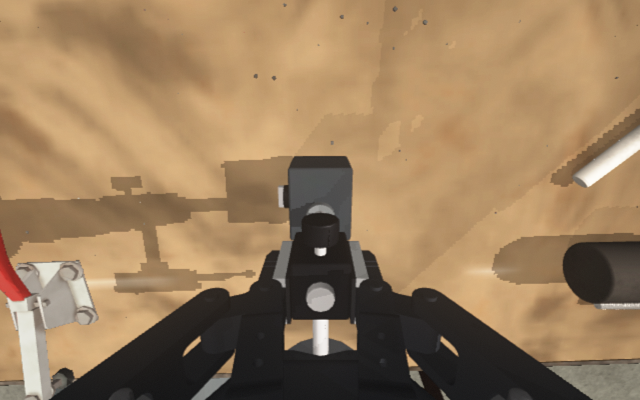

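Run:
```python
from h import *
T=np.load("T16.npy");s=state();R0=s["tcp_rot"];p0=s["tcp_pos"]
p=onz("wrist",[[320,297]],.144,T)[0];print("post",p,(p-p0)@R0)
im=cv2.imread("pics/w16.png")[:,:,::-1]
crop(im,260,140,380,320,4,"pics/c26.png")
im=cv2.imread("pics/w13.png")[:,:,::-1]
crop(im,270,40,370,290,3,"pics/c27.png")
```

```text
post [ 0.47757608 -0.30817616  0.144     ] [ 0.0044299   0.00043123 -0.04170764]
```

View pics/c26.png

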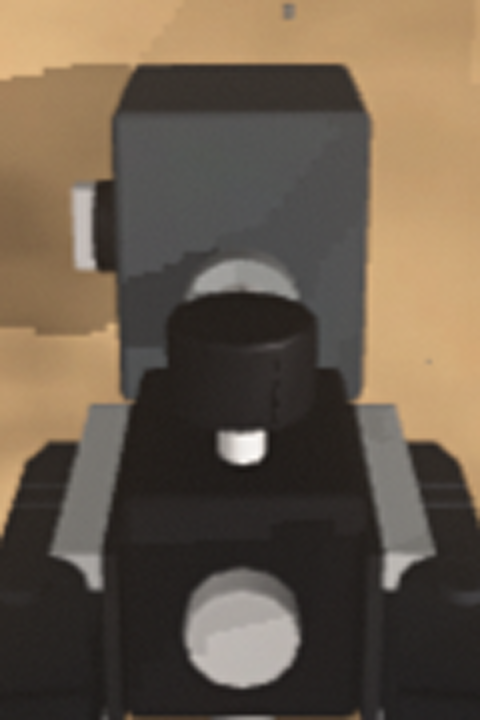

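View pics/c27.png

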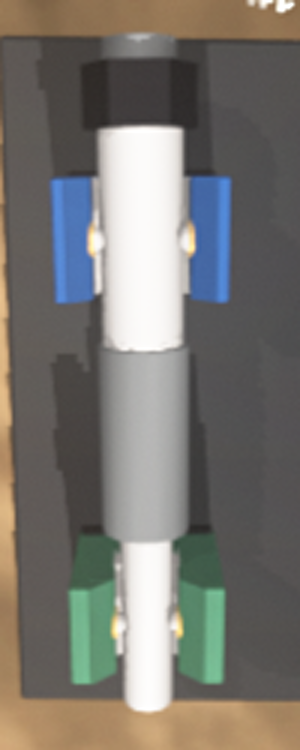

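Run:
```python
from h import *
T=np.load("T16.npy");s=state()
b=onz("wrist",cp([[118,112],[367,112]],260,140,4),.046,T);print("base back",b.round(4), b.mean(0)[:2]-[.034,0])
p=onz("wrist",cp([[242,638]],260,140,4),.144,T)[0];print("post",p, s["tcp_pos"])
T=np.load("T13.npy")
g=onz("wrist",cp([[144,350],[145,542]],270,40,3),.091,T);print(g,g.mean(0))
w=onz("wrist",cp([[52,178],[230,178],[228,302],[58,302]],270,40,3),.094,T);print("blue",w.mean(0))
w=onz("wrist",cp([[70,588],[223,588],[222,684],[73,684]],270,40,3),.094,T);print("green",w.round(4),w.mean(0))
```

```text
base back [[ 0.5064 -0.2866  0.046 ]
 [ 0.5077 -0.328   0.046 ]] [ 0.47304381 -0.30732531]
post [ 0.4766005  -0.30825621  0.144     ] [ 0.47317587 -0.30788852  0.10228798]
[[0.53570189 0.19685076 0.091     ]
 [0.53592849 0.13341671 0.091     ]] [0.53581519 0.16513374 0.091     ]
blue [0.53519549 0.22944794 0.094     ]
green [[0.5112 0.1183 0.094 ]
 [0.5616 0.1183 0.094 ]
 [0.5622 0.0823 0.094 ]
 [0.5113 0.0824 0.094 ]] [0.53657841 0.10030912 0.094     ]
```

Run:
```python
from h import *
s=state()
go([.605,.1655,.225],0,13,.05,s,p0=s["tcp_pos"]+[0,0,.122])
```

```text
[0.05, 11.3, -36.1, -0.0, 0.0, -0.0, 0.14],
[0.05, 11.2, -36.1, -0.0, 0.0, -0.0, 0.14],
[0.05, 11.1, -36.1, -0.0, 0.0, -0.0, 0.14],
[0.05, 11.0, -36.2, -0.0, 0.0, -0.0, 0.14],
[0.05, 10.9, -36.2, -0.0, 0.0, -0.0, 0.14]

[0.05, 10.9, -36.2, -0.1, 0.0, -0.0, 0.14],
[0.05, 10.8, -36.2, -0.1, 0.0, -0.0, 0.14],
[0.05, 10.7, -36.3, -0.1, 0.0, -0.0, 0.14],
[0.05, 10.6, -36.3, -0.1, 0.0, -0.0, 0.14],
[0.05, 10.5, -36.3, -0.1, 0.0, -0.0, 0.14]

[0.05, 10.4, -36.3, -0.1, 0.0, -0.0, 0.14],
[0.05, 10.3, -36.4, -0.1, 0.0, -0.0, 0.14],
[0.05, 10.2, -36.4, -0.1, 0.0, -0.0, 0.14],
per row mm 37.8 deg 0.14
```

Request:
step_arm([
  [0.05,0,0,-10,0,0,0],
  [0.05,0,0,-30,0,0,0],
  [0.05,0,0,-40,0,0,0],
  [0.05,0,0,-42,0,0,0],
  [0.05,5,-18,0,0,0,0],
])

```text
clock: 27.85
tcp_pos: [0.4785, -0.2949, 0.23]
tcp_rot: [[1.0, 0.026, 0.008], [0.026, -1.0, -0.008], [0.008, 0.009, -1.0]]
wrist_force: [2.5, -1.6, -6.1]
finger_gap: 0.294
```

Request:
step_arm([
  [0.05,11,-36,0,0,0,0.15],
  [0.05,11,-36,0,0,0,0.15],
  [0.05,11,-36,0,0,0,0.15],
  [0.05,11,-36,0,0,0,0.15],
  [0.05,11,-36,0,0,0,0.15],
])

```text
clock: 28.35
tcp_pos: [0.5263, -0.1067, 0.2226]
tcp_rot: [[1.0, 0.018, -0.003], [0.018, -1.0, 0.0], [-0.003, -0.0, -1.0]]
wrist_force: [0.0, -0.0, -5.2]
finger_gap: 0.297
```

Request:
step_arm([
  [0.05,11,-36,0,0,0,0.15],
  [0.05,11,-36,0,0,0,0.15],
  [0.05,11,-36,0,0,0,0.15],
  [0.05,11,-36,0,0,0,0.15],
  [0.05,11,-36,0,0,0,0.15],
])

```text
clock: 28.85
tcp_pos: [0.579, 0.0734, 0.2225]
tcp_rot: [[1.0, 0.005, -0.003], [0.005, -1.0, -0.001], [-0.003, 0.001, -1.0]]
wrist_force: [1.4, 0.6, -7.3]
finger_gap: 0.292
```

Request:
step_arm([
  [0.05,11,-36,0,0,0,0.15],
  [0.05,11,-36,0,0,0,0.15],
  [0.05,5,-18,0,0,0,0],
  [0.05,0,0,0,0,0,0],
  [0.05,0,0,0,0,0,0],
])

```text
clock: 29.35
tcp_pos: [0.6056, 0.1622, 0.2224]
tcp_rot: [[1.0, 0.002, -0.003], [0.002, -1.0, -0.002], [-0.003, 0.002, -1.0]]
wrist_force: [-0.9, -0.9, -5.8]
finger_gap: 0.295
```

Run:
```python
from h import *
s=state();np.save("T17.npy",wristT(s)); print(s["tcp_pos"],phi_now(s),s["clock"],s["tcp_rot"][2],s["wrist_force"],s["finger_gap"])
im=get_image("wrist");cv2.imwrite("pics/w17.png",im[:,:,::-1])
im=get_image("side");cv2.imwrite("pics/s17.png",im[:,:,::-1]);crop(im,260,120,390,260,5,"pics/c28.png")
go([.605,.1655,.185],0,1,.05)
```

```text
[0.60561614 0.16216965 0.22239347] 0.08712370608398678 29.35 [-0.00280416  0.00151365 -0.99999492] [-0.89474865 -0.89394653 -5.77206555] 0.29526314282369326
[0.05, -1.3, -5.2, 38.0, 0.12, 0.08, -0.09],
per row mm 38.4 deg 0.17
```

View pics/w17.png

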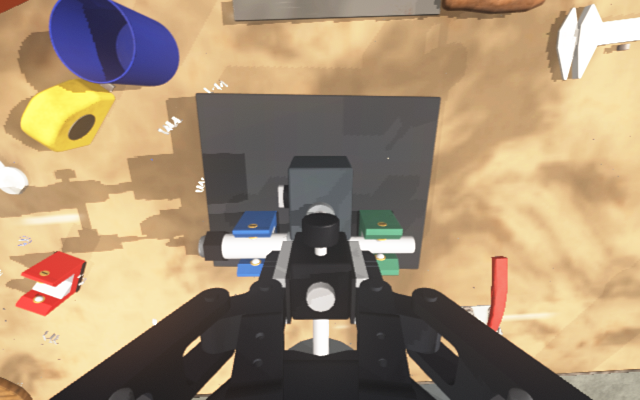

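View pics/c28.png

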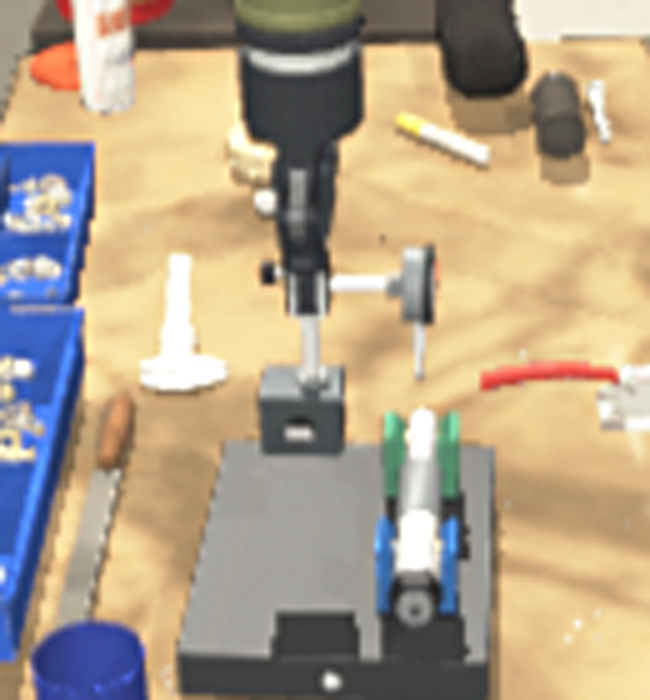

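Run:
```python
from h import *
print(proj("side",[[.5372,.162,.168],[.5365,.165,.091]]), cp([[421,377]],260,120,5))
s=state();go([.605,.1655,.185],0,1,.05)
```

```text
[[343.56766205 195.89901024]
 [343.8735404  215.91629234]] [[343.8 195. ]]
[0.05, -1.3, -5.2, 38.0, 0.12, 0.08, -0.09],
per row mm 38.4 deg 0.17
```

Request:
step_arm([
  [0.05,-1.3,-5,10,0,0,0],
  [0.05,0,0,25,0,0,0],
  [0.05,0,0,20,0,0,0],
  [0.05,0,0,10,0,0,0],
  [0.05,0,0,0,0,0,0],
])

```text
clock: 29.95
tcp_pos: [0.6042, 0.1662, 0.1569]
tcp_rot: [[1.0, -0.001, -0.003], [-0.001, -1.0, -0.001], [-0.003, 0.001, -1.0]]
wrist_force: [0.2, 0.2, -7.0]
finger_gap: 0.29
```

Request:
step_arm([
  [0.05,0,0,0,0,0,0],
  [0.05,0,0,0,0,0,0],
  [0.05,0,0,0,0,0,0],
  [0.05,0,0,0,0,0,0],
  [0.05,0,0,0,0,0,0],
])

```text
clock: 30.45
tcp_pos: [0.6057, 0.1675, 0.1596]
tcp_rot: [[1.0, 0.0, 0.001], [0.0, -1.0, -0.0], [0.001, 0.0, -1.0]]
wrist_force: [-0.3, 0.6, -7.1]
finger_gap: 0.292
```

Run:
```python
from h import *
s=state();np.save("T18.npy",wristT(s)); print(s["tcp_pos"],phi_now(s),s["clock"],s["tcp_rot"][2],s["wrist_force"],s["finger_gap"])
im=get_image("wrist");cv2.imwrite("pics/w18.png",im[:,:,::-1])
im=get_image("side");crop(im,290,150,370,250,7,"pics/c29.png")
tip=np.r_[s["tcp_pos"][:2]+[.0016-.07,0],s["tcp_pos"][2]-.1023+.048];print(tip,proj("side",[tip,[.5365,.165,.091]]))
go([.605,.1655,.1425],0,1,.05)
```

```text
[0.60570035 0.16745    0.1595767 ] 0.016485319279017006 30.45 [ 1.22309092e-03  7.45124498e-06 -9.99999252e-01] [-0.28306255  0.59031293 -7.05433936] 0.2916283197965387
[0.53730035 0.16745    0.1052767 ] [[343.58484064 212.79014631]
 [343.8735404  215.91629234]]
[0.05, -0.6, 1.9, 16.8, 0.0, -0.05, 0.01],
per row mm 16.9 deg 0.05
```

View pics/w18.png

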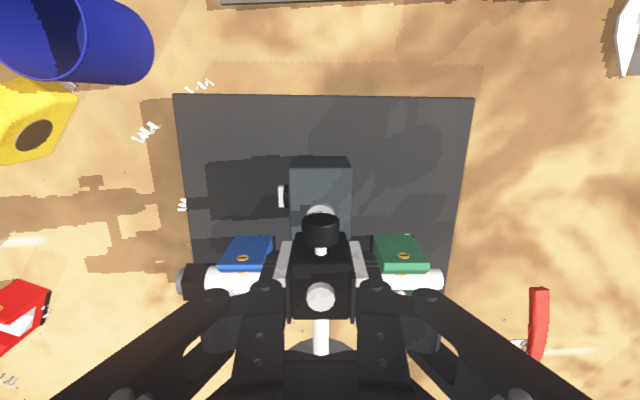

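View pics/c29.png

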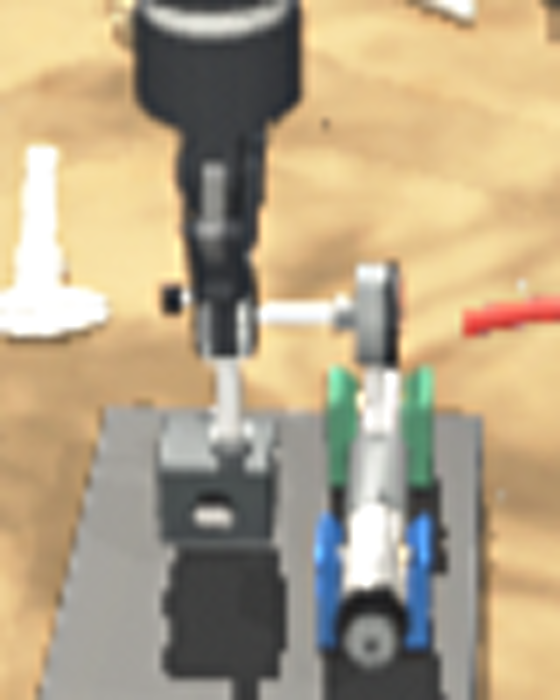

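Request:
step_arm([
  [0.05,-0.6,1.9,4,0,0,0],
  [0.05,0,0,5,0,0,0],
  [0.05,0,0,4,0,0,0],
  [0.05,0,0,2,0,0,0],
  [0.05,0,0,0,0,0,0],
])

```text
clock: 31.05
tcp_pos: [0.6046, 0.1653, 0.1437]
tcp_rot: [[1.0, 0.0, -0.0], [0.0, -1.0, -0.0], [-0.0, 0.0, -1.0]]
wrist_force: [-0.1, 0.3, -6.1]
finger_gap: 0.292
```

Run:
```python
from h import *
s=state();print(s["tcp_pos"],phi_now(s),s["clock"],s["tcp_rot"][2],s["wrist_force"],abs(s["joint_vel"]).max())
```

```text
[0.60458287 0.1653398  0.14369488] 0.017119934032831744 31.05 [-4.55339337e-04  2.93638174e-04 -9.99999853e-01] [-0.13213614  0.30229345 -6.06909004] 0.005209586969205331
```

Request:
step_arm([
  [0.05,0,0,0.7,0,0,0],
  [0.05,0,0,0.7,0,0,0],
  [0.05,0,0,0.4,0,0,0],
  [0.05,0,0,0,0,0,0],
  [0.05,0,0,0,0,0,0],
])

```text
clock: 31.55
tcp_pos: [0.6049, 0.1655, 0.1424]
tcp_rot: [[1.0, 0.0, 0.001], [0.0, -1.0, 0.0], [0.001, -0.0, -1.0]]
wrist_force: [-0.7, -0.2, -5.3]
finger_gap: 0.294
```

Run:
```python
from h import *
s=state();print(s["tcp_pos"],phi_now(s),s["clock"],s["tcp_rot"][2],s["wrist_force"],s["wrist_torque"])
im=get_image("side");crop(im,290,150,370,250,7,"pics/c30.png")
```

```text
[0.6049017  0.16554541 0.14237518] 0.018429058389761988 31.55 [ 5.64030775e-04 -6.01908009e-05 -9.99999839e-01] [-0.72265062 -0.22411928 -5.26582337] [-0.0252227   0.18278379  0.03189695]
```

View pics/c30.png

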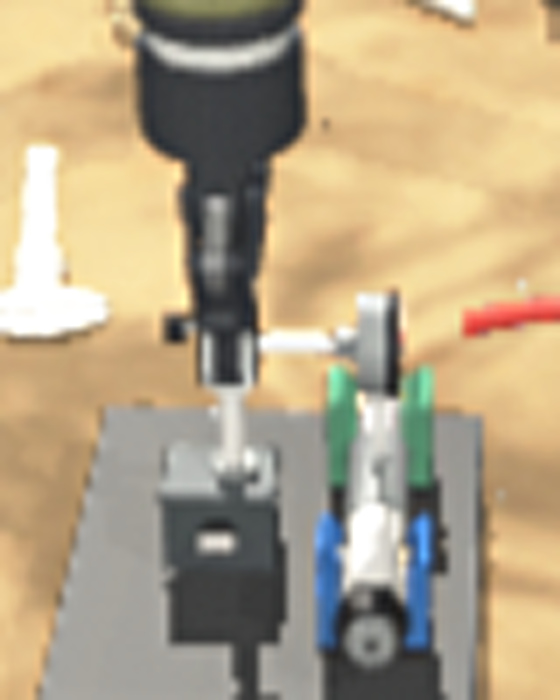

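Still hanging by under a millimetre; a little more.

Request:
step_arm([
  [0.05,0,0,0.5,0,0,0],
  [0.05,0,0,0.5,0,0,0],
  [0.05,0,0,0,0,0,0],
  [0.05,0,0,0,0,0,0],
  [0.05,0,0,0,0,0,0],
])

```text
clock: 32.1
tcp_pos: [0.6051, 0.1657, 0.1423]
tcp_rot: [[1.0, 0.0, 0.001], [0.0, -1.0, -0.0], [0.001, 0.0, -1.0]]
wrist_force: [-4.1, -0.9, 5.6]
finger_gap: 0.291
```

Run:
```python
from h import *
s=state();print(s["tcp_pos"],phi_now(s),s["clock"],s["tcp_rot"][2],s["wrist_force"],s["wrist_torque"])
```

```text
[0.60505584 0.16565658 0.14233292] 0.020612696556794003 32.1 [ 1.23981152e-03  1.04619891e-04 -9.99999226e-01] [-4.08782258 -0.86602414  5.58089023] [-0.3983781   1.1014312  -0.05780302]
```

Request:
step_arm([
  [0.05,0,0,-0.5,0,0,0],
  [1,0,0,0,0,0,0],
  [1,0,0,0,0,0,0],
  [1,0,0,0,0,0,0],
  [1,0,0,0,0,0,0],
])

```text
clock: 32.6
tcp_pos: [0.6053, 0.1655, 0.1418]
tcp_rot: [[1.0, 0.0, 0.001], [0.0, -1.0, 0.0], [0.001, -0.0, -1.0]]
wrist_force: [1.4, -0.3, 0.5]
finger_gap: 0.949
```

Request:
step_arm([
  [1,0,0,-10,0,0,0],
  [1,0,0,-20,0,0,0],
  [1,0,0,-40,0,0,0],
  [1,0,0,-40,0,0,0],
  [1,0,0,-20,0,0,0],
])

```text
clock: 33.1
tcp_pos: [0.6061, 0.1664, 0.2769]
tcp_rot: [[1.0, 0.001, 0.007], [0.0, -1.0, 0.002], [0.007, -0.002, -1.0]]
wrist_force: [1.2, -0.6, -0.4]
finger_gap: 0.999
```

Request:
step_arm([
  [1,0,0,0,0,0,0],
  [1,0,0,0,0,0,0],
  [1,0,0,0,0,0,0],
  [1,0,0,0,0,0,0],
  [1,0,0,0,0,0,0],
])

```text
clock: 33.6
tcp_pos: [0.6044, 0.1652, 0.2707]
tcp_rot: [[1.0, 0.0, -0.001], [0.0, -1.0, -0.0], [-0.001, 0.0, -1.0]]
wrist_force: [-0.4, 0.3, 0.3]
finger_gap: 0.997
```

Run:
```python
from h import *
s=state();np.save("T19.npy",wristT(s)); print(s["tcp_pos"],phi_now(s),s["clock"],s["wrist_force"])
im=get_image("wrist");cv2.imwrite("pics/w19.png",im[:,:,::-1]);crop(im,190,80,450,330,3,"pics/c31.png")
im=get_image("side");crop(im,290,150,390,260,6,"pics/c32.png")
```

```text
[0.60443582 0.16520929 0.27072887] 0.016695994820486285 33.6 [-0.4018626   0.32847713  0.29895286]
```

View pics/c31.png

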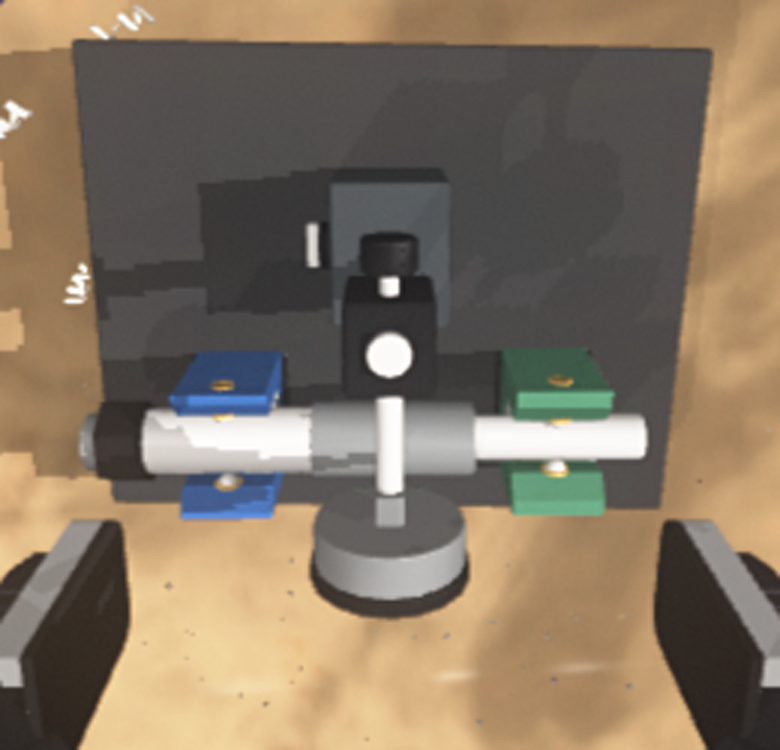

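View pics/c32.png

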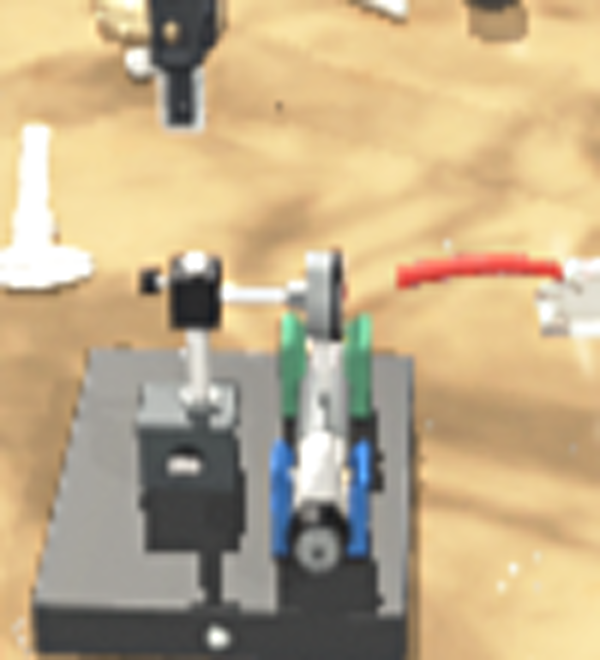

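Run:
```python
from h import *
T=np.load("T19.npy");c=lambda p:cp(p,190,80,3)
print("post",onz("wrist",c([[389,355]]),.184,T).round(4))
b=onz("wrist",c([[332,183],[450,183]]),.086,T);print("base back",b.round(4))
g=onz("wrist",c([[312,438],[475,438]]),.091,T);print("grey ends",g.round(4),g.mean(0).round(4))
# silhouettes axis x : solve tangents at z .076 r 15
o,d=rays("wrist",c([[350,404],[350,473],[440,404],[440,473]]),T)
for i in (0,2):
    def ang(k): return np.arctan2(d[k,0],-d[k,2])
    a=(ang(i)+ang(i+1))/2; print("axis x",(o[0]+np.tan(a)*(o[2]-.076)).round(4))
print("arm pts",onz("wrist",c([[390,410],[391,490]]),.158,T).round(4))
```

```text
post [[0.6068 0.1654 0.184 ]]
base back [[0.6385 0.1858 0.086 ]
 [0.6385 0.1439 0.086 ]]
grey ends [[0.5423 0.1951 0.091 ]
 [0.5423 0.1327 0.091 ]] [0.5423 0.1639 0.091 ]
axis x 0.5356
axis x 0.5356
arm pts [[0.5807 0.1651 0.158 ]
 [0.5541 0.1648 0.158 ]]
```

Run:
```python
from h import *
T=np.load("T19.npy")
for z in (.076,.089):
    p=proj("wrist",[[.5356-.009,.09,z],[.5356+.009,.09,z],[.5356-.013,.25,z],[.5356+.013,.25,z]],T)
    print(z,((p-[190,80]+.5)*3-.5).round(1).tolist())
im=cv2.imread("pics/w19.png")[:,:,::-1]
crop(im,340,180,420,260,8,"pics/c33.png")
```

```text
0.076 [[576.4, 458.9], [579.3, 417.6], [180.6, 467.8], [176.0, 408.0]]
0.089 [[582.8, 473.1], [585.9, 430.5], [173.4, 482.2], [168.4, 420.6]]
```

View pics/c33.png

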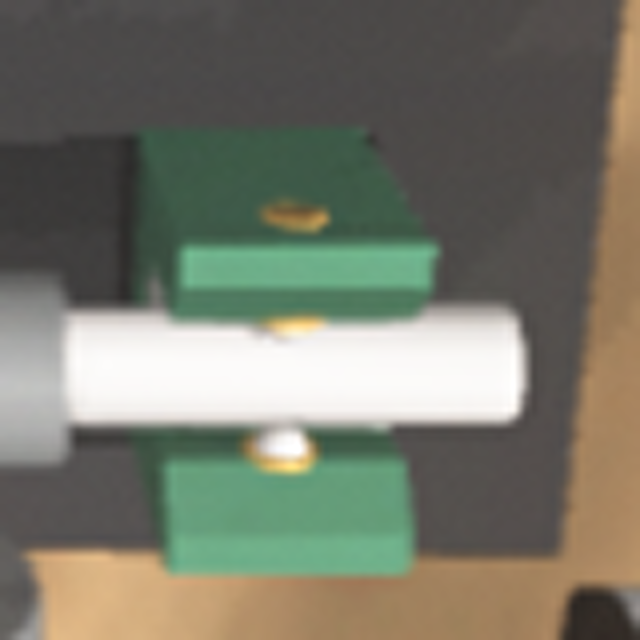

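```bash
python3 -c "
from station import *
s=state();print(s['clock'],s['wrist_force'])
print(close_job())"
```

```text
33.7 [-0.09990628 -0.12816526  0.15097879]
the job is handed in; nothing more can be done
None
```

The run-out check is set up and the job was handed in at 33.7 s, with the arm clear of everything.

- **Rests:** The blue rest stands at the left and the green at the right on the plate's front half, about 130 mm apart. The red look-alike was not touched.
- **Shaft:** It lies hexagon end left, with the thick journal in the blue rest and the thin one in the green. I pressed it down until it bottomed, with 18 N showing at the wrist. The grip height then matched the home height to within about 0.1 mm. Close-up pictures show both journals at home height, with the sprung balls above them.
- **Gauge:** The stand is on the plate behind the shaft, facing the front. I lowered it from above until the base touched the plate, then let go. By the last wrist picture the tip is within about 1 to 2 mm of the middle of the shaft.

**Disagreements and gaps:** Two estimates of where the gauge tip sits front to back differed by about 2 mm, and the shaft axis lies between them. I did not read the dial needle. The spindle being pushed in about 3 mm follows from the base standing on the plate with the tip over the shaft. No check failed.

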